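Check and close the pressure transmitters on the calibration manifold

TASK

With the voltage probe from its holder, touch both test points of every pressure transmitter on the manifold, working from left to right as seen from the robot and on each one the far point before the near one, and rest the tip on each for about half a second. Then stand the probe back in its holder and close every transmitter with one of the loose covers, pressed down until it snaps in and lies flat and level on the rim. Leave the other things on the bench alone.

Things in the scene. Friction and masses are not known exactly. Their poses are not given: they have to be found in the camera images.
- head1: leftmost (+y) of four stations 95 mm apart: 0.9 kg pressure transmitter with an open square terminal head on top; None if the station is empty, as for all heads. Origin on its axis at its foot, 80 mm below the head's rim (rim about 90 mm above the table); x away from the robot, y left, z up. Head 52 mm square, walls 3 mm, opening 46 mm square, floor 20 mm below the rim
- head2: second station from the left, a transmitter like head1. Test points, alike in all heads: two brass studs 9 mm across, each with a white ring round it, the far one 12 mm along +x from the axis, the near one 12 mm along -x; their flat tops are 66 mm above the origin, 14 mm below the rim
- head3: third station from the left, a transmitter like head1. Each stands loose in a pocket of the manifold. In every head a sprung steel ball catch stands 4 mm out of the middle of each of the two side walls (+y and -y), its centre 5.4 mm below the rim
- head4: rightmost (-y) station, a transmitter like head1
- cover_a_c (a point): loose snap cover, four alike, 60 g, lying right way up: aluminium plate 60 x 60 x 6 mm over a black plug 10 mm deep (neck 36 mm square, 7 mm high, then a lip 40 mm square, 3 mm high). This point: centre of the plate, half-way up, 13 mm above the plug's foot, 3 mm above the plate's underside; x, y along the sides, z up
- cover_b_c (a point): second cover, like cover_a. A cover fits any head in any quarter turn. Set on a head, its lip rests on the ball catches with the plate some 6 to 9 mm proud; 7 to 10 N in the middle pushes the lip past them until the plate lies on the rim, overhanging it by 4 mm all round (its point then 83 mm above the head's origin)
- cover_c_c (a point): third cover, like cover_a
- cover_d_c (a point): fourth cover, like cover_a
- probe: pen-type voltage probe standing upright in its holder, 80 g: handle 18 x 18 mm square and 70 mm long, its origin at the centre of the handle; z up along the pen, x and y along the handle's flats. Below the handle a round guard 34 mm across and 4 mm thick (underside 39 mm below the origin), then a nose 10 mm across and 35 mm long, then the metal pin
- probe_tip (a point): end of the probe's pin, 3 mm across, 94 mm below the origin of probe on the pen's axis and 55 mm below the guard's underside. The pin is sprung: it gives up to 6 mm, at 1.5 N to 4.5 N
- holder_mouth (a point): probe holder, fixed: square aluminium tube 32 mm outside, 24 mm inside, on a 60 mm square foot plate; this point is the middle of its open top, 70 mm above the table. The pen's nose hangs freely in it and its guard rests on the rim, with the probe's origin 39 mm above this point
- manifold: fixed steel manifold bar 64 x 400 x 35 mm with four pockets, 25 mm deep, in which the transmitters' feet stand with 1 mm play; origin under its centre, y along the bar
- spanner: open-ended spanner, 190 mm, loose, not part of the job; origin at the underside of its middle
- thermometer: hand-held thermometer, white, 115 x 56 x 26 mm, loose, not part of the job; origin under its centre
- adapter_a: brass pipe adapter, 24 mm across, 28 mm high, loose, not part of the job; origin under its centre
- adapter_b: brass pipe adapter, same, loose, not part of the job; origin under its centre
- adapter_c: brass pipe adapter, same, loose, not part of the job; origin under its centre
- oil_bottle: amber oil bottle, 48 mm across, 95 mm high, loose, not part of the job; origin under its centre
- spray_can: spray can, 52 mm across, 170 mm high, loose, not part of the job; origin under its centre

How it is judged:
By the outcome, as a careful person would: the job done as asked, in the order asked, and still so for the second after the job is handed in, with the robot touching nothing.
Of head1, head2, head3, head4 only 3 to 4 are there at a start; the rules pass over those that are not, and their reading is None.
At some moment in a run one of cover_a, cover_b, cover_c, cover_d may be knocked a few centimetres aside while the robot is not near it.
Once in a run the grip may slacken for a moment while it holds something.
It also fails if it takes over 210 s, if anything falls off the work surface, if the arm or the gripper's body presses on something with over 40 N, if the wrist force passes 120 N, or if a joint passes its speed limit or range.

ROBOT

A 7-joint arm with a two-finger parallel gripper is mounted at the origin on the work surface. World frame = base frame: x ahead of the robot, y to its left, z up, the work surface at z = 0. Lengths are in mm, angles in rad, forces in N, time in s.
With the tool pointing down it reaches from about 425 to 1025 mm from the base axis. Payload 9.4 kg.
Tool frame: the origin (TCP) lies midway between the tips of the shut fingers; the grasp point (between the pads) lies 19 mm behind it; z points along the fingers, y is the direction in which the jaws open and shut (so a half turn about z gives the same grasp; the last joint's range is limited). The gripper opens to 85 mm and grips with 20 to 120 N. Pads are 22 mm wide; open, the fingers measure 114 mm over their backs; the gripper's body (76 mm by 85 mm) begins 54 mm behind the grasp point. The pads swing forward as they close: fully open they stand 13 mm farther back than shut.
Start: joints at [-1.363, 0.599, -0.003, 1.599, 0.002, 0.943, -0.08], TCP at [203.704, 695.794, 231.275] pointing down, gripper open.
Joint ranges: [-2.57, 2.57], [-0.35, 1.97], [-1.29, 1.29], [0.11, 2.56], [-1.05, 4.19], [0.11, 1.86], [-2.63, 2.63]. Speed limits (rad/s): [2.22, 2.22, 3.01, 3.01, 3.14, 3.14, 3.14].

INTERFACE

Orientations are given as a 3x3 rotation matrix whose columns are the frame's x, y, z axes.
In Python, from workcell import env, vision, models gives the robot as it stands. The module is installed in compiled form; this text tells all that it offers.
- The arm moves only by the tool play_rows, never from a script. Its argument "motion" is a list of rows, each an object with "jaw": the closure, from 0 (fully open) to 1 (shut); "delta_pos": the shift along the tool's x, y, z in m, a list of three; "roll": the turn about the tool's z in degrees. In form: [{"jaw": jaw, "delta_pos": [dx, dy, dz], "roll": roll}, ...]. A call has 1 to 10 rows; each row is the pose to reach, as a shift and turn from the pose commanded when the call began, along the tool's axes at that moment; what a row does not reach only later rows make up. A row lasts 1/10 s, in which the tool goes at most 50 mm and 8.59 degrees, less where a joint would pass 70% of its speed; a pose out of reach is approached as far as the arm can. A call with a gripper value outside its range is refused whole. The fingers move at their own pace and stop on an object; "force" is the grip in N (left out, the last holds). Time passes only in rows, so rows that repeat a pose let the fingers close. It gives the time, the measured TCP pose, the force and the opening at its end, in the units of the state.
- env.read_state(): the state, without advancing time (a new reading comes with each control period).
- vision.camera(name): name is "side" or "top" or "wrist"; returns a dict with "img" (400x640x3 uint8, blue, green, red), "fx", "fy", "cx", "cy" (pixels), "eye" and "orientation" of the camera in the world. Camera axes: x right, y up, looking along -z (the intrinsics and any distortion apply to the point x, -y, -z); pixel columns grow to the right and rows downward; lengths in mm; the calibration is good to about 2 mm. A picture is of the moment at which its call begins. There is no depth.
- env.close_job(): hands the job in, once; it reports no verdict.
Trained networks look in a picture, given as the dict that the camera call returned (one of the last four; its "shot" number tells which), for a name from the list of things; names that differ only in an ending like _2 or _b are one class to them, and where a whole thing is asked for, a point or a joint stands for the part that bears it (a point fixed in the world has none). Each returns a list of dicts, best first, with "confidence" (0 to 1); they miss things now and then, are a little off and sometimes report something else, mostly with a low value. They report only what shows in the picture. A call takes as long as a camera call.
- models.masks_of(name, picture): "mask" (400x640 bool, what is visible of it) and "point" ([row, column] in pixels, amid what is visible of it).
- models.mark_of(name, picture): "point" ([row, column] in pixels: a listed point, or the origin of a listed thing).
The state is a dict: "t": time; "joint_positions": joint angles; "joint_vel": joint speeds; "effort": joint torques, N m; "eef_pos": TCP position; "ee_rot": TCP orientation; "force": force on the tool from outside, world axes, zero at the start; "ft_torque": the same for the moment, N m; "opening": opening from 0.0 (shut) to 1.0 (fully open).
Only numpy, scipy, OpenCV 4.12 (cv2) and the standard library are available. Lean on these libraries where they do the work, as an engineer would, in place of code of your own. Each camera call takes 0.05 s, during which the arm holds its last target. There are 200 camera calls.

## Working session

There is one attempt and no reset: what is moved stays moved. The work goes in short steps, Python scripts to look and compute and a tool call to move; the robot and the scene stay as the last step left them, time stands still between calls to the robot, and variables do not carry over. Pictures are saved under pics/ and viewed, about 12 in all and at most 16, crops included, and the job is handed in when it is done.

Besides the shell and the picture viewer there is one more tool, called after ">>>" as name(argument=value, ...), one argument or row to a line, values as JSON. play_rows: Moves the arm, as the interface text tells. Its arguments: {"type":"object","properties":{"motion":{"type":"array"},"force":{"type":"number"}},"required":["motion"]}

```bash
mkdir -p pics
cat > h.py <<'E'
import numpy as np, cv2
from workcell import env, vision, models
def save(p,n): cv2.imwrite('pics/'+n,p['img'])
def ray(p,rc):
    r,c=rc; d=np.array([(c-p['cx'])/p['fx'],-(r-p['cy'])/p['fy'],-1.0])
    return np.array(p['eye'],float),np.array(p['orientation'])@d
def atz(p,rc,z):
    o,d=ray(p,rc); return o+d*(z-o[2])/d[2]
def proj(p,X):
    q=np.array(p['orientation']).T@(np.array(X,float)-p['eye']); return np.array([p['cy']-p['fy']*q[1]/-q[2],p['cx']+p['fx']*q[0]/-q[2]])
def tri(*prs):
    A=np.zeros((3,3));b=np.zeros(3)
    for p,rc in prs:
        o,d=ray(p,rc);d=d/np.linalg.norm(d);M=np.eye(3)-np.outer(d,d);A+=M;b+=M@o
    return np.linalg.solve(A,b)
def st():
    s=env.read_state(); print({k:np.round(s[k],3).tolist() for k in('t','eef_pos','ee_rot','force','opening','joint_positions')}); return s
E
python3 - <<'E'
from h import *
st()
P={}
for n in('top','side','wrist'):
    p=vision.camera(n);P[n]=p;print(n,p.keys(),[np.round(p[k],3).tolist() for k in('fx','fy','cx','cy','eye','orientation')])
cv2.imwrite('pics/a_top.png',P['top']['img']);cv2.imwrite('pics/a_side.png',P['side']['img'])
z={'head1':0,'cover_a_c':13,'probe':109,'holder_mouth':70,'manifold':0,'probe_tip':15,'spanner':0,'thermometer':0,'adapter_a':0,'oil_bottle':0,'spray_can':0}
for k,zz in z.items():
  for n in('top','side'):
    for m in models.mark_of(k,P[n]):
        if m['confidence']>.2: print(k,n,round(m['confidence'],2),np.round(m['point']),np.round(atz(P[n],m['point'],zz if k!='head1' else 10)))
E
```

```text
{'t': 0.0, 'eef_pos': [203.614, 695.32, 230.414], 'ee_rot': [[-0.96, 0.281, -0.0], [0.281, 0.96, -0.002], [-0.0, -0.002, -1.0]], 'force': [0.068, 0.279, 0.405], 'opening': 0.999, 'joint_positions': [-1.363, 0.6, -0.003, 1.6, 0.002, 0.943, -0.08]}
top dict_keys(['img', 'fx', 'fy', 'cx', 'cy', 'eye', 'orientation', 'shot']) [402.819, 402.819, 320.131, 197.786, [333.533, -25.682, 1218.891], [[0.023, 0.984, -0.176], [-1.0, 0.02, -0.021], [-0.017, 0.176, 0.984]]]
side dict_keys(['img', 'fx', 'fy', 'cx', 'cy', 'eye', 'orientation', 'shot']) [386.572, 386.572, 319.534, 200.507, [445.453, -813.57, 808.407], [[0.996, 0.069, -0.06], [-0.091, 0.654, -0.751], [-0.012, 0.753, 0.658]]]
wrist dict_keys(['img', 'fx', 'fy', 'cx', 'cy', 'eye', 'orientation', 'shot']) [314.352, 314.352, 317.215, 203.509, [137.127, 716.015, 374.241], [[0.281, -0.924, -0.258], [0.96, 0.27, 0.078], [-0.003, -0.27, 0.963]]]
head1 top 0.92 [168. 328.] [644. -22.  10.]
head1 top 0.81 [164. 265.] [651. 175.  10.]
head1 top 0.7 [167. 358.] [ 647. -115.   10.]
head1 side 0.92 [185. 358.] [652. 163.  10.]
head1 side 0.91 [246. 3
[... 694 characters left out ...]
.]
spanner side 0.87 [371. 375.] [ 586. -447.    0.]
thermometer top 0.93 [170. 218.] [634. 322.   0.]
thermometer side 0.61 [159. 347.] [640. 326.   0.]
adapter_a top 0.53 [250. 318.] [393.   3.   0.]
adapter_a top 0.44 [251. 380.] [ 393. -184.    0.]
adapter_a top 0.44 [231. 447.] [ 458. -383.    0.]
adapter_a side 0.61 [228. 280.] [392.   1.   0.]
adapter_a side 0.55 [285. 276.] [ 380. -205.    0.]
adapter_a side 0.54 [161. 347.] [636. 316.   0.]
adapter_a side 0.5 [353. 315.] [ 464. -396.    0.]
oil_bottle top 0.86 [183. 182.] [588. 433.   0.]
oil_bottle side 0.85 [147. 329.] [581. 410.   0.]
spray_can top 0.56 [220. 180.] [474. 428.   0.]
spray_can side 0.76 [146. 302.] [481. 427.   0.]
```

Run:
```python
import cv2
t=cv2.imread('pics/a_top.png')[120:290,150:480];s=cv2.imread('pics/a_side.png')[110:400,200:440]
cv2.imwrite('pics/a_t2.png',cv2.resize(t,None,fx=2.42,fy=2.42,interpolation=cv2.INTER_CUBIC));cv2.imwrite('pics/a_s2.png',cv2.resize(s,None,fx=2,fy=2,interpolation=cv2.INTER_CUBIC))
```

```text
(no output)
```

View pics/a_t2.png

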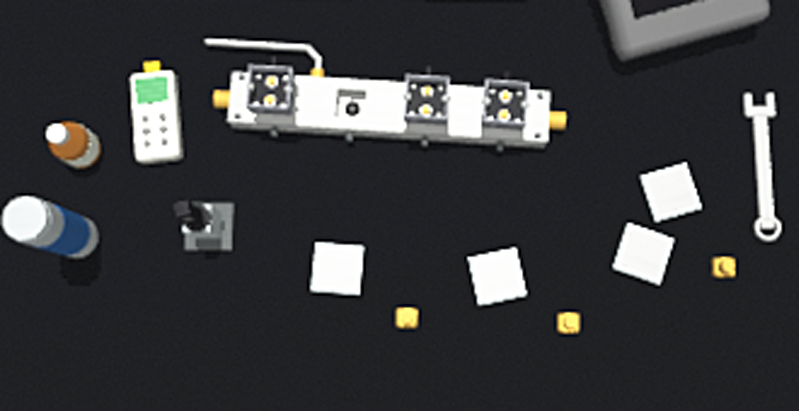

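View pics/a_s2.png

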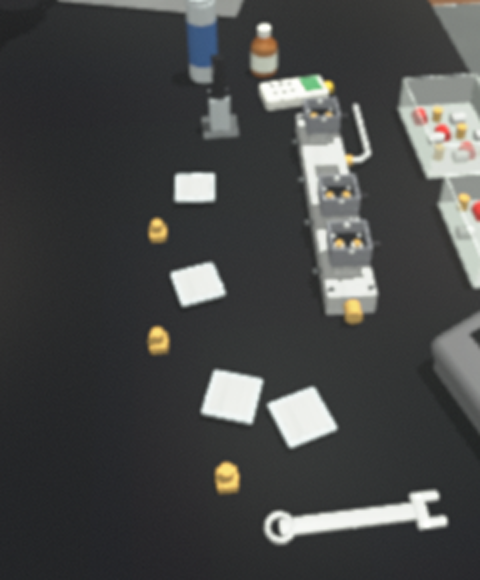

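```bash
cat >> h.py <<'E'
def plan(x,y,z,yaw=None,s=None):
    """delta in tool axes to TCP world target; yaw = world angle (deg) of tool x axis"""
    s=s or env.read_state(); R=np.array(s['ee_rot']); d=R.T@(np.array([x,y,z])-s['eef_pos'])/1000
    cur=np.degrees(np.arctan2(R[1,0],R[0,0])); r=0 if yaw is None else -((yaw-cur+180)%360-180)
    print('delta',np.round(d,4).tolist(),'roll',round(r,2),'yaw now',round(cur,2)); return d,r
E
python3 - <<'E'
from h import *
img=cv2.imread('pics/a_top.png');p=vision.camera('top');sd=vision.camera('side')
for nm,q in(('top',p),('side',sd)):
  g=q['img'].min(axis=2);m=(g>150).astype(np.uint8)
  for c in cv2.findContours(m,cv2.RETR_EXTERNAL,cv2.CHAIN_APPROX_NONE)[0]:
    if cv2.contourArea(c)>150:
        W=np.array([atz(q,(r,cc),16)[:2] for cc,r in c[:,0]],np.float32)
        (a,b),(w,h),an=cv2.minAreaRect(W)
        if 50<w<75 and 50<h<75: print(nm,np.round([a,b,w,h,an],1))
plan(500,262,300,180)
E
```

```text
top [ 441.4 -106.7   61.6   61.6   13.7]
top [447.1  91.1  61.   61.8  86.2]
top [ 473.9 -286.8   61.2   61.7   71.3]
top [501.6 486.9  56.4  57.   68. ]
top [ 551.5 -322.1   61.5   60.8   17.2]
side [ 552.4 -326.1   61.6   62.3   17.3]
side [ 474.3 -291.1   62.8   61.6   71.5]
side [ 646.3 -133.4   60.3   68.8   88.1]
side [ 442.3 -110.9   62.1   64.2   14. ]
side [447.2  87.3  66.6  62.7  86.2]
delta [-0.4063, -0.3331, -0.0687] roll -16.32 yaw now 163.68
```

>>> play_rows(
  motion=[
    {"jaw":0,"delta_pos":[0,0,-0.045],"roll":0},
    {"jaw":0,"delta_pos":[-0.03,-0.025,-0.069],"roll":-3},
    {"jaw":0,"delta_pos":[-0.08,-0.065,-0.069],"roll":-6},
    {"jaw":0,"delta_pos":[-0.13,-0.107,-0.069],"roll":-9},
    {"jaw":0,"delta_pos":[-0.18,-0.148,-0.069],"roll":-12},
    {"jaw":0,"delta_pos":[-0.23,-0.189,-0.069],"roll":-15},
    {"jaw":0,"delta_pos":[-0.28,-0.23,-0.069],"roll":-16.3},
    {"jaw":0,"delta_pos":[-0.33,-0.271,-0.069],"roll":-16.3},
    {"jaw":0,"delta_pos":[-0.37,-0.304,-0.069],"roll":-16.3},
    {"jaw":0,"delta_pos":[-0.406,-0.333,-0.069],"roll":-16.3},
  ],
)

```text
t: 2.35
eef_pos: [452.0, 331.3, 300.6]
ee_rot: [[-1.0, 0.0, 0.001], [0.0, 1.0, 0.0], [-0.001, 0.0, -1.0]]
force: [1.4, 0.5, -1.0]
opening: 0.998
```

>>> play_rows(
  motion=[
    {"jaw":0,"delta_pos":[0,0,0],"roll":0},
    {"jaw":0,"delta_pos":[0,0,0],"roll":0},
    {"jaw":0,"delta_pos":[0,0,0],"roll":0},
  ],
)

```text
t: 2.65
eef_pos: [450.4, 334.3, 300.4]
ee_rot: [[-1.0, -0.001, -0.0], [-0.001, 1.0, 0.001], [0.0, 0.001, -1.0]]
force: [-0.9, 0.7, -0.0]
opening: 1.003
```

Run:
```python
from h import *
st();p=vision.camera('wrist');save(p,'b_w.png')
for k,z in(('probe',109),('holder_mouth',70)):
    for m in models.mark_of(k,p):print(k,round(m['confidence'],2),np.round(m['point']),np.round(atz(p,m['point'],z),1))
```

```text
{'t': 2.65, 'eef_pos': [450.411, 334.276, 300.376], 'ee_rot': [[-1.0, -0.001, -0.0], [-0.001, 1.0, 0.001], [0.0, 0.001, -1.0]], 'force': [-0.95, 0.654, -0.02], 'opening': 1.003, 'joint_positions': [-0.726, 0.326, -0.018, 1.899, 0.007, 0.916, 0.825]}
probe 0.75 [220. 246.] [494.8 255.5 109. ]
holder_mouth 0.57 [209. 255.] [493.5 258.3  70. ]
```

View pics/b_w.png

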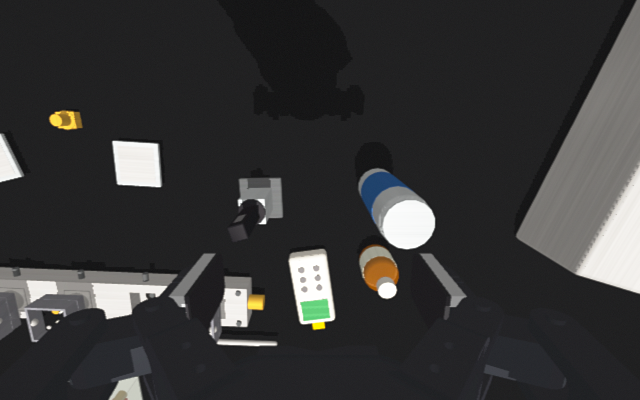

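>>> play_rows(
  motion=[
    {"jaw":0,"delta_pos":[-0.022,-0.038,0.02],"roll":0},
    {"jaw":0,"delta_pos":[-0.045,-0.078,0.04],"roll":0},
    {"jaw":0,"delta_pos":[-0.045,-0.078,0.07],"roll":0},
    {"jaw":0,"delta_pos":[-0.045,-0.078,0.07],"roll":0},
    {"jaw":0,"delta_pos":[-0.045,-0.078,0.07],"roll":0},
    {"jaw":0,"delta_pos":[-0.045,-0.078,0.07],"roll":0},
  ],
)

```text
t: 3.4
eef_pos: [496.0, 257.0, 231.5]
ee_rot: [[-1.0, -0.002, 0.001], [-0.002, 1.0, 0.001], [-0.001, 0.001, -1.0]]
force: [0.7, 0.7, 0.8]
opening: 1.002
```

Run:
```python
from h import *
st();p=vision.camera('wrist')
for k,z in(('probe',109),('holder_mouth',70)):
    for m in models.mark_of(k,p):print(k,round(m['confidence'],2),np.round(m['point']),np.round(atz(p,m['point'],z),1))
for m in models.masks_of('probe',p)[:2]: print('mask',round(m['confidence'],2),m['point'],m['mask'].sum())
print(proj(p,[495,256,144]),proj(p,[495,256,70]))
im=p['img'][100:300,200:440];cv2.imwrite('pics/c_w.png',cv2.resize(np.clip(im.astype(float)*1.8,0,255).astype(np.uint8),None,fx=3,fy=3,interpolation=cv2.INTER_CUBIC))
```

```text
{'t': 3.4, 'eef_pos': [495.991, 257.034, 231.53], 'ee_rot': [[-1.0, -0.002, 0.001], [-0.002, 1.0, 0.001], [-0.001, 0.001, -1.0]], 'force': [0.719, 0.665, 0.813], 'opening': 1.002, 'joint_positions': [-0.58, 0.399, 0.001, 1.985, -0.001, 0.755, 0.995]}
probe 0.73 [198. 316.] [496.5 256.8 109. ]
holder_mouth 0.8 [189. 314.] [497.3 255.   70. ]
holder_mouth 0.59 [132. 164.] [442.6 112.3  70. ]
holder_mouth 0.32 [286.  31.] [606.8 -53.2  70. ]
mask 0.88 [193.0, 316.0] 1304
[207.85283098 314.50087826] [186.70972644 315.08696679]
```

View pics/c_w.png

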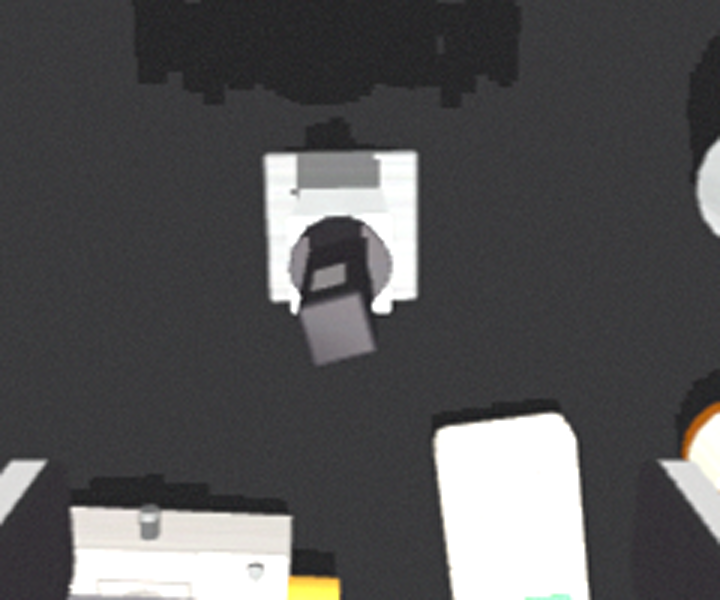

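>>> play_rows(
  motion=[
    {"jaw":0,"delta_pos":[0,-0.002,0],"roll":-8},
    {"jaw":0,"delta_pos":[-0.001,-0.002,0.02],"roll":-15.5},
    {"jaw":0,"delta_pos":[-0.001,-0.002,0.06],"roll":-15.5},
    {"jaw":0,"delta_pos":[-0.001,-0.002,0.1],"roll":-15.5},
    {"jaw":0,"delta_pos":[-0.001,-0.002,0.138],"roll":-15.5},
    {"jaw":0.5,"delta_pos":[-0.001,-0.002,0.138],"roll":-15.5},
    {"jaw":1,"delta_pos":[-0.001,-0.002,0.138],"roll":-15.5},
    {"jaw":1,"delta_pos":[-0.001,-0.002,0.138],"roll":-15.5},
    {"jaw":1,"delta_pos":[-0.001,-0.002,0.138],"roll":-15.5},
    {"jaw":1,"delta_pos":[-0.001,-0.002,0.138],"roll":-15.5},
  ],
  force=80,
)

```text
t: 4.6
eef_pos: [497.9, 253.5, 94.2]
ee_rot: [[-0.964, -0.267, 0.003], [-0.267, 0.964, 0.001], [-0.003, 0.001, -1.0]]
force: [-1.8, -0.0, 9.6]
opening: 0.202
```

>>> play_rows(
  motion=[
    {"jaw":1,"delta_pos":[0,0,0],"roll":0},
    {"jaw":1,"delta_pos":[0,0,0],"roll":0},
    {"jaw":1,"delta_pos":[0,0,0],"roll":0},
    {"jaw":1,"delta_pos":[0,0,0],"roll":0},
  ],
)

```text
t: 5.0
eef_pos: [497.9, 253.6, 94.2]
ee_rot: [[-0.964, -0.267, 0.003], [-0.267, 0.964, 0.002], [-0.003, 0.001, -1.0]]
force: [-1.4, -1.2, 9.0]
opening: 0.2
```

Run:
```python
from h import *
st();T=vision.camera('top');S=vision.camera('side')
T['img'];
# brass studs: blobs of brass colour in top/side over manifold; marks too
for n,q in(('top',T),('side',S)):
    for m in models.mark_of('head1',q): print(n,round(m['confidence'],2),np.round(m['point'],1),np.round(atz(q,m['point'],10)))
save(T,'d_t.png');save(S,'d_s.png')
for q,n in((T,'top'),(S,'side')):
    hsv=cv2.cvtColor(q['img'],cv2.COLOR_BGR2HSV);m=cv2.inRange(hsv,(12,80,90),(35,255,255))
    N,L,s,c=cv2.connectedComponentsWithStats(m)
    for i in range(1,N):
        if s[i,4]>3:
            X=atz(q,c[i][::-1],76)
            if 600<X[0]<700 and -160<X[1]<240: print(n,'stud?',s[i,4],np.round(c[i],1),np.round(X,1))
```

```text
{'t': 5.0, 'eef_pos': [497.947, 253.586, 94.227], 'ee_rot': [[-0.964, -0.267, 0.003], [-0.267, 0.964, 0.002], [-0.003, 0.001, -1.0]], 'force': [-1.355, -1.232, 8.986], 'opening': 0.2, 'joint_positions': [-0.535, 0.595, -0.055, 2.094, 0.072, 0.451, 1.196]}
top 0.8 [167.7 358.4] [ 646. -116.   10.]
top 0.63 [166.8 267. ] [644. 167.  10.]
top 0.63 [167.7 324.5] [644. -11.  10.]
side 0.85 [245.9 371.1] [ 643. -107.   10.]
side 0.8 [186.1 359.1] [654. 156.  10.]
side 0.61 [220.7 369.2] [656.  -8.  10.]
top stud? 18 [280.8 149.3] [680.4 118.1  76. ]
top stud? 6 [261.3 153. ] [668.2 175.2  76. ]
top stud? 5 [326.2 156.4] [661.3 -16.2  76. ]
top stud? 53 [240.9 160.3] [644.8 234.3  76. ]
top stud? 5 [358.4 159.2] [ 654.6 -110.7   76. ]
top stud? 6 [260.7 160.7] [644.8 176.   76. ]
top stud? 6 [325.7 165.3] [634.3 -15.2  76. ]
top stud? 7 [357.6 166.9] [ 631.5 -108.4   76. ]
side stud? 6 [356.5 166.5] [645.1 175.2  76. ]
side stud? 17 [374.2 189.1] [679.   57.1  76. ]
side stud? 11 [364.5 206.4] [636.5 -15.5  76. ]
side stud? 13 [372.4 206.4] [658.7 -17.9  76. ]
side stud? 14 [369.3 230.5] [ 632.3 -110.8   76. ]
side stud? 13 [378.4 230.4] [ 656.2 -112.9   76. ]
```

Run:
```python
from h import *
plan(668.5,175,225)
```

```text
delta [-0.1438, -0.1211, -0.1305] roll 0 yaw now -164.52
```

>>> play_rows(
  motion=[
    {"jaw":1,"delta_pos":[0,0,-0.03],"roll":0},
    {"jaw":1,"delta_pos":[0,0,-0.07],"roll":0},
    {"jaw":1,"delta_pos":[0,0,-0.11],"roll":0},
    {"jaw":1,"delta_pos":[-0.02,-0.017,-0.13],"roll":0},
    {"jaw":1,"delta_pos":[-0.05,-0.042,-0.13],"roll":0},
    {"jaw":1,"delta_pos":[-0.08,-0.067,-0.13],"roll":0},
    {"jaw":1,"delta_pos":[-0.11,-0.093,-0.13],"roll":0},
    {"jaw":1,"delta_pos":[-0.135,-0.114,-0.13],"roll":0},
    {"jaw":1,"delta_pos":[-0.144,-0.121,-0.13],"roll":0},
    {"jaw":1,"delta_pos":[-0.144,-0.121,-0.13],"roll":0},
  ],
)

```text
t: 6.2
eef_pos: [669.2, 173.6, 222.6]
ee_rot: [[-0.964, -0.265, 0.001], [-0.265, 0.964, -0.0], [-0.001, -0.0, -1.0]]
force: [-0.1, 1.5, -0.4]
opening: 0.199
```

Run:
```python
from h import *
st();p=vision.camera('wrist');save(p,'e_w.png')
for m in models.mark_of('probe_tip',p):print('tip',round(m['confidence'],2),np.round(m['point'],1))
for m in models.mark_of('head1',p):print('head',round(m['confidence'],2),np.round(m['point'],1),np.round(atz(p,m['point'],10)))
e=env.read_state()['eef_pos'];print(proj(p,[e[0],e[1],e[2]-80]))
hsv=cv2.cvtColor(p['img'],cv2.COLOR_BGR2HSV);m=cv2.inRange(hsv,(12,80,90),(35,255,255))
N,L,s,c=cv2.connectedComponentsWithStats(m)
for i in range(1,N):
    if s[i,4]>8: print('brass',s[i,4],np.round(c[i],1),np.round(atz(p,c[i][::-1],76),1))
```

```text
{'t': 6.2, 'eef_pos': [669.17, 173.604, 222.59], 'ee_rot': [[-0.964, -0.265, 0.001], [-0.265, 0.964, -0.0], [-0.001, -0.0, -1.0]], 'force': [-0.054, 1.505, -0.375], 'opening': 0.199, 'joint_positions': [-0.301, 0.566, -0.056, 1.689, 0.039, 0.886, 1.466]}
tip 0.39 [121.7 196.5]
tip 0.28 [111.  150.6]
head 0.9 [110.2 152.6] [645. -18.  10.]
head 0.83 [83.2 63.5] [ 642. -113.   10.]
head 0.55 [164.8 320.6] [654. 174.  10.]
[209.44481907 319.87729743]
brass 147 [ 6.6 60.7] [ 629.2 -110.5   76. ]
brass 123 [ 5.4 89.2] [ 653.1 -111.4   76. ]
brass 118 [117.8  96.7] [633.4 -16.3  76. ]
brass 112 [113.8 123.6] [657.4 -17.5  76. ]
brass 140 [528.2 164.7] [592.9 356.5  76. ]
brass 1899 [572.7 175. ] [590.8 400.8  76. ]
brass 74 [323.6 163. ] [641.7 173.3  76. ]
brass 366 [380.1 185.5] [648.1 230.5  76. ]
brass 147 [267.7 188.3] [678.9 128.7  76. ]
brass 63 [315.7 187. ] [665.5 172.3  76. ]
brass 226 [442. 238.] [682.3 306.3  76. ]
brass 321 [ 97.4 286.4] [827.2 -18.1  76. ]
brass 144 [137.3 281.9] [811.   21.2  76. ]
brass 339 [ 54.6 294.9] [849.2 -60.5  76. ]
brass 45 [135.1 323.5] [861.8  24.7  76. ]
brass 67 [311.4 342.1] [834.4 213.6  76. ]
brass 1354 [ 29.6 361.7] [943.1 -83.4  76. ]
```

View pics/e_w.png

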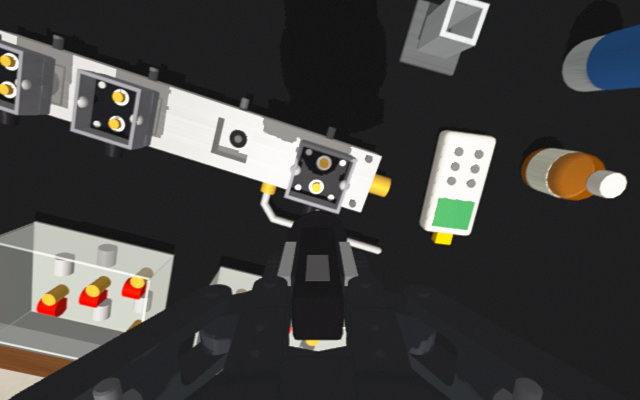

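Run:
```python
from h import *
st();plan(667.3,173.4,164)
```

```text
{'t': 6.35, 'eef_pos': [666.685, 176.154, 222.597], 'ee_rot': [[-0.963, -0.268, -0.001], [-0.268, 0.963, 0.001], [0.001, 0.001, -1.0]], 'force': [0.03, 0.671, -1.224], 'opening': 0.2, 'joint_positions': [-0.303, 0.565, -0.058, 1.693, 0.039, 0.886, 1.466]}
delta [0.0001, -0.0029, 0.0586] roll 0 yaw now -164.43
```

Run:
```python
from h import *
for i in range(5):
    p=vision.camera('wrist');s=env.read_state();print(np.round(s['eef_pos'],1),np.round(s['joint_positions'],4)[:4],np.round(p['eye'],1))
```

```text
[666.7 176.3 222.6] [-0.3035  0.5648 -0.0578  1.6925] [600.1 158.8 366.4]
[666.9 176.2 222.7] [-0.3036  0.5649 -0.0575  1.6922] [600.1 158.9 366.4]
[667.1 176.  222.7] [-0.3035  0.565  -0.0572  1.692 ] [600.2 158.8 366.5]
[667.3 175.9 222.7] [-0.3033  0.5652 -0.057   1.6916] [600.4 158.7 366.4]
[667.5 175.7 222.6] [-0.3031  0.5654 -0.0569  1.6914] [600.6 158.6 366.4]
```

>>> play_rows(
  motion=[
    {"jaw":1,"delta_pos":[0.001,-0.001,0.015],"roll":0},
    {"jaw":1,"delta_pos":[0.0015,-0.0013,0.03],"roll":0},
    {"jaw":1,"delta_pos":[0.0015,-0.0013,0.045],"roll":0},
    {"jaw":1,"delta_pos":[0.0015,-0.0013,0.055],"roll":0},
    {"jaw":1,"delta_pos":[0.0015,-0.0013,0.058],"roll":0},
    {"jaw":1,"delta_pos":[0.0015,-0.0013,0.058],"roll":0},
    {"jaw":1,"delta_pos":[0.0015,-0.0013,0.058],"roll":0},
    {"jaw":1,"delta_pos":[0.0015,-0.0013,0.058],"roll":0},
  ],
)

```text
t: 7.4
eef_pos: [667.5, 173.4, 165.0]
ee_rot: [[-0.964, -0.267, 0.001], [-0.267, 0.964, 0.0], [-0.001, 0.0, -1.0]]
force: [-0.4, -0.7, -1.3]
opening: 0.2
```

```bash
cat >> h.py <<'E'
def chk(name,far):
    "montage side/top/wrist crops with stud and predicted tip marks"
    out=[]
    for n,f in(('side',7),('top',7),('wrist',4)):
        p=vision.camera(n);s=env.read_state();e=np.array(s['eef_pos']);R=np.array(s['ee_rot'])
        t=e+R@np.array([1.,0,79.2]);q=proj(p,t);w=int(130/f);r,c=int(q[0]),int(q[1])
        im=p['img'][max(r-w,0):r+w,max(c-w,0):c+w].astype(float)*1.5
        im=cv2.resize(np.clip(im,0,255).astype(np.uint8),(260,260),interpolation=cv2.INTER_CUBIC);out.append(im)
        d=(q-[max(r-w,0),max(c-w,0)])*f; print(n,'pred tip crop xy',np.round(d[::-1]),'world',np.round(t,1))
    cv2.imwrite('pics/'+name,np.hstack(out))
E
python3 - <<'E'
from h import *
st();chk('f.png',0)
E
```

```text
{'t': 7.4, 'eef_pos': [667.493, 173.391, 164.964], 'ee_rot': [[-0.964, -0.267, 0.001], [-0.267, 0.964, 0.0], [-0.001, 0.0, -1.0]], 'force': [-0.368, -0.734, -1.33], 'opening': 0.2, 'joint_positions': [-0.301, 0.625, -0.056, 1.742, 0.047, 0.775, 1.462]}
side pred tip crop xy [129. 133.] world [666.5 173.2  85.8]
top pred tip crop xy [130. 130.] world [666.5 173.1  85.7]
wrist pred tip crop xy [130. 130.] world [666.4 173.1  85.6]
```

View pics/f.png

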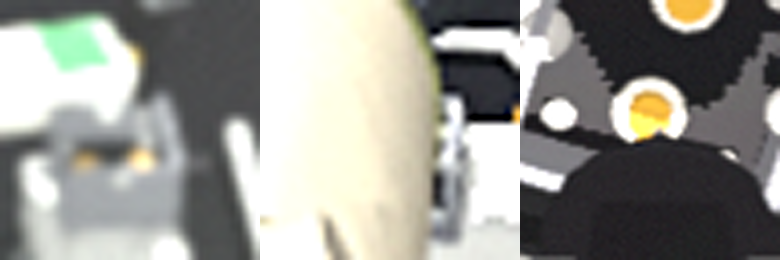

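Run:
```python
from h import *
p=vision.camera('wrist');s=env.read_state();e=np.array(s['eef_pos']);R=np.array(s['ee_rot']);t=e+R@np.array([1.,0,79.2])
q=proj(p,t);r,c=int(q[0])-32,int(q[1])-32
print(np.round(t,1),'stud at',atz(p,(r+112/4,c+131/4),76).round(1),'near?',atz(p,(r+5/4,c+168/4),76).round(1))
# guard arc columns
g=p['img'].max(axis=2)
print('guard (pen xy) project',proj(p,t+[0,0,55]),'radius px',17*p['fx']/(p['eye'][2]-t[2]-55))
```

```text
[666.3 173.1  85.6] stud at [665.5 172.9  76. ] near? [643.5 174.   76. ]
guard (pen xy) project [238.68256089 315.12078527] radius px 31.812811836613808
```

>>> play_rows(
  motion=[
    {"jaw":1,"delta_pos":[0,0,0.005],"roll":0},
    {"jaw":1,"delta_pos":[0,0,0.009],"roll":0},
    {"jaw":1,"delta_pos":[0,0,0.0125],"roll":0},
    {"jaw":1,"delta_pos":[0,0,0.0125],"roll":0},
    {"jaw":1,"delta_pos":[0,0,0.0125],"roll":0},
    {"jaw":1,"delta_pos":[0,0,0.0125],"roll":0},
    {"jaw":1,"delta_pos":[0,0,0.0125],"roll":0},
    {"jaw":1,"delta_pos":[0,0,0.0125],"roll":0},
  ],
)

```text
t: 8.4
eef_pos: [667.1, 173.3, 152.0]
ee_rot: [[-0.964, -0.267, 0.0], [-0.267, 0.964, 0.0], [-0.0, -0.0, -1.0]]
force: [-0.8, -0.6, 1.5]
opening: 0.201
```

Run:
```python
from h import *
st()
```

```text
{'t': 8.4, 'eef_pos': [667.111, 173.276, 151.973], 'ee_rot': [[-0.964, -0.267, 0.0], [-0.267, 0.964, 0.0], [-0.0, -0.0, -1.0]], 'force': [-0.772, -0.553, 1.543], 'opening': 0.201, 'joint_positions': [-0.302, 0.64, -0.055, 1.752, 0.048, 0.751, 1.46]}
```

>>> play_rows(
  motion=[
    {"jaw":1,"delta_pos":[0,0,-0.008],"roll":0},
    {"jaw":1,"delta_pos":[0,0,-0.013],"roll":0},
    {"jaw":1,"delta_pos":[0.008,0.0025,-0.013],"roll":0},
    {"jaw":1,"delta_pos":[0.017,0.0055,-0.013],"roll":0},
    {"jaw":1,"delta_pos":[0.0228,0.0075,-0.013],"roll":0},
    {"jaw":1,"delta_pos":[0.0228,0.0075,-0.013],"roll":0},
    {"jaw":1,"delta_pos":[0.0228,0.0075,-0.013],"roll":0},
    {"jaw":1,"delta_pos":[0.0228,0.0075,-0.013],"roll":0},
    {"jaw":1,"delta_pos":[0.0228,0.0075,-0.008],"roll":0},
  ],
)

```text
t: 9.3
eef_pos: [643.8, 174.5, 160.1]
ee_rot: [[-0.964, -0.267, 0.001], [-0.267, 0.964, 0.0], [-0.001, -0.0, -1.0]]
force: [-0.6, -0.5, -0.6]
opening: 0.199
```

Run:
```python
from h import *
s=st();p=vision.camera('wrist');e=np.array(s['eef_pos']);R=np.array(s['ee_rot']);t=e+R@np.array([1.,0,79.2]);print(t.round(1))
hsv=cv2.cvtColor(p['img'],cv2.COLOR_BGR2HSV);m=cv2.inRange(hsv,(12,80,90),(35,255,255))
N,L,S,c=cv2.connectedComponentsWithStats(m)
for i in range(1,N):
    X=atz(p,c[i][::-1],76)
    if S[i,4]>20 and abs(X[0]-650)<30: print('brass',S[i,4],np.round(c[i],1),np.round(X,1))
```

```text
{'t': 9.3, 'eef_pos': [643.759, 174.475, 160.15], 'ee_rot': [[-0.964, -0.267, 0.001], [-0.267, 0.964, 0.0], [-0.001, -0.0, -1.0]], 'force': [-0.558, -0.457, -0.582], 'opening': 0.199, 'joint_positions': [-0.313, 0.606, -0.056, 1.801, 0.048, 0.735, 1.446]}
[642.9 174.2  80.9]
brass 196 [ 59.3 127.8] [633.7 -15.9  76. ]
brass 182 [ 56.  159.9] [657.4 -17.   76. ]
brass 99 [314.2 206.2] [641.2 172.6  76. ]
brass 479 [382.9 224.8] [641.4 227.4  76. ]
brass 168 [250.  229.1] [672.1 129.8  76. ]
brass 285 [454.1 283.9] [674.1 299.3  76. ]
```

>>> play_rows(
  motion=[
    {"jaw":1,"delta_pos":[0,0,0.004],"roll":0},
    {"jaw":1,"delta_pos":[0,0,0.008],"roll":0},
    {"jaw":1,"delta_pos":[0,0,0.008],"roll":0},
    {"jaw":1,"delta_pos":[0,0,0.008],"roll":0},
    {"jaw":1,"delta_pos":[0,0,0.008],"roll":0},
    {"jaw":1,"delta_pos":[0,0,0.008],"roll":0},
    {"jaw":1,"delta_pos":[0,0,0.008],"roll":0},
  ],
)

```text
t: 10.05
eef_pos: [643.2, 174.4, 152.0]
ee_rot: [[-0.964, -0.267, 0.0], [-0.267, 0.964, 0.0], [-0.0, -0.0, -1.0]]
force: [-0.5, -0.2, 1.8]
opening: 0.196
```

Run:
```python
from h import *
st();
print('to head3 far');plan(658.8,-16.5,170)
```

```text
{'t': 10.05, 'eef_pos': [643.22, 174.427, 152.02], 'ee_rot': [[-0.964, -0.267, 0.0], [-0.267, 0.964, 0.0], [-0.0, -0.0, -1.0]], 'force': [-0.501, -0.242, 1.848], 'opening': 0.196, 'joint_positions': [-0.314, 0.615, -0.056, 1.807, 0.049, 0.72, 1.445]}
to head3 far
delta [0.0359, -0.1882, -0.018] roll 0 yaw now -164.52
```

>>> play_rows(
  motion=[
    {"jaw":1,"delta_pos":[0,0,-0.015],"roll":0},
    {"jaw":1,"delta_pos":[0,0,-0.035],"roll":0},
    {"jaw":1,"delta_pos":[0.006,-0.03,-0.035],"roll":0},
    {"jaw":1,"delta_pos":[0.014,-0.075,-0.035],"roll":0},
    {"jaw":1,"delta_pos":[0.023,-0.12,-0.035],"roll":0},
    {"jaw":1,"delta_pos":[0.031,-0.16,-0.035],"roll":0},
    {"jaw":1,"delta_pos":[0.035,-0.182,-0.035],"roll":0},
    {"jaw":1,"delta_pos":[0.036,-0.188,-0.03],"roll":0},
    {"jaw":1,"delta_pos":[0.036,-0.188,-0.02],"roll":0},
    {"jaw":1,"delta_pos":[0.036,-0.188,-0.012],"roll":0},
  ],
)

```text
t: 11.05
eef_pos: [658.3, -14.4, 163.0]
ee_rot: [[-0.963, -0.269, -0.001], [-0.269, 0.963, 0.001], [0.0, 0.001, -1.0]]
force: [0.1, 0.2, -1.7]
opening: 0.2
```

>>> play_rows(
  motion=[
    {"jaw":1,"delta_pos":[0,0,0],"roll":0},
    {"jaw":1,"delta_pos":[0,0,0],"roll":0},
    {"jaw":1,"delta_pos":[0,0,0],"roll":0},
    {"jaw":1,"delta_pos":[0,0,0],"roll":0},
  ],
)

```text
t: 11.45
eef_pos: [658.8, -15.9, 164.1]
ee_rot: [[-0.964, -0.268, 0.0], [-0.268, 0.964, 0.0], [-0.0, -0.0, -1.0]]
force: [-0.2, 0.3, -0.5]
opening: 0.2
```

```bash
cat >> h.py <<'E'
def brass(p,s,xy,tol=40):
    e=np.array(s['eef_pos']);R=np.array(s['ee_rot']);t=e+R@np.array([1.,0,79.2]);print('tip',t.round(1))
    hsv=cv2.cvtColor(p['img'],cv2.COLOR_BGR2HSV);m=cv2.inRange(hsv,(12,80,90),(35,255,255))
    N,L,S,c=cv2.connectedComponentsWithStats(m)
    for i in range(1,N):
        X=atz(p,c[i][::-1],76)
        if S[i,4]>20 and np.hypot(*(X[:2]-xy))<tol: print('brass',S[i,4],np.round(c[i],1),np.round(X,1))
    w=cv2.inRange(p['img'],(200,200,200),(255,255,255))
E
python3 - <<'E'
from h import *
s=st();p=vision.camera('wrist');brass(p,s,[647,-16])
q=proj(p,[658,-17,76]);r,c=int(q[0]),int(q[1]);print(r,c)
cv2.imwrite('pics/g.png',cv2.resize(p['img'][r-60:r+60,c-80:c+80],None,fx=5,fy=5,interpolation=cv2.INTER_CUBIC))
E
```

```text
{'t': 11.45, 'eef_pos': [658.778, -15.856, 164.065], 'ee_rot': [[-0.964, -0.268, 0.0], [-0.268, 0.964, 0.0], [-0.0, -0.0, -1.0]], 'force': [-0.22, 0.309, -0.477], 'opening': 0.2, 'joint_positions': [-0.02, 0.593, -0.065, 1.816, 0.054, 0.734, 1.728]}
tip [657.8 -16.1  84.9]
brass 115 [323.5 177.4] [633.7 -16.7  76. ]
brass 99 [313.3 206. ] [657.3 -18.1  76. ]
207 314
```

View pics/g.png

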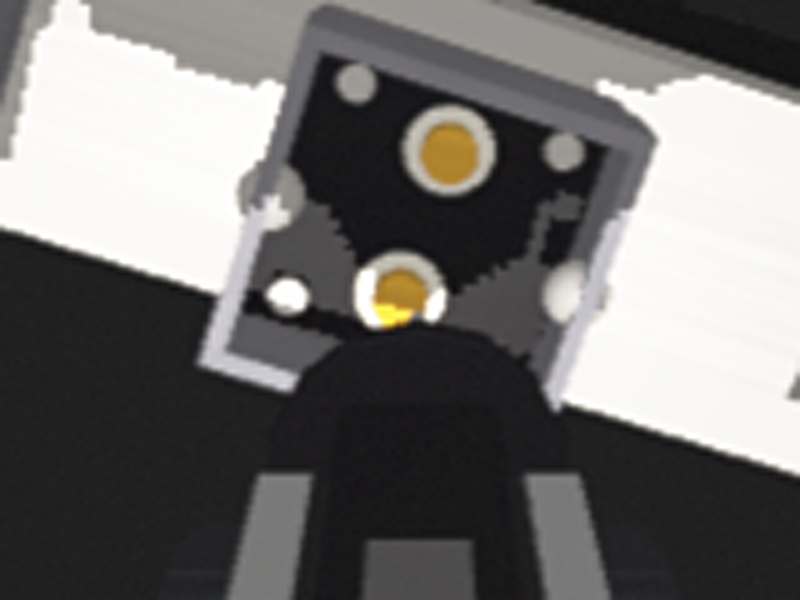

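>>> play_rows(
  motion=[
    {"jaw":1,"delta_pos":[0,-0.0022,0.003],"roll":0},
    {"jaw":1,"delta_pos":[0,-0.0022,0.005],"roll":0},
    {"jaw":1,"delta_pos":[0,-0.0022,0.009],"roll":0},
    {"jaw":1,"delta_pos":[0,-0.0022,0.0125],"roll":0},
    {"jaw":1,"delta_pos":[0,-0.0022,0.0125],"roll":0},
    {"jaw":1,"delta_pos":[0,-0.0022,0.0125],"roll":0},
    {"jaw":1,"delta_pos":[0,-0.0022,0.0125],"roll":0},
    {"jaw":1,"delta_pos":[0,-0.0022,0.0125],"roll":0},
    {"jaw":1,"delta_pos":[0,-0.0022,0.0125],"roll":0},
  ],
)

```text
t: 12.4
eef_pos: [659.3, -18.6, 151.5]
ee_rot: [[-0.964, -0.267, 0.0], [-0.267, 0.964, -0.0], [-0.0, -0.0, -1.0]]
force: [1.3, -0.2, 3.6]
opening: 0.199
```

>>> play_rows(
  motion=[
    {"jaw":1,"delta_pos":[0,0,-0.008],"roll":0},
    {"jaw":1,"delta_pos":[0,0,-0.013],"roll":0},
    {"jaw":1,"delta_pos":[0.008,0.0025,-0.013],"roll":0},
    {"jaw":1,"delta_pos":[0.017,0.0055,-0.013],"roll":0},
    {"jaw":1,"delta_pos":[0.0228,0.0075,-0.013],"roll":0},
    {"jaw":1,"delta_pos":[0.0228,0.0075,-0.013],"roll":0},
    {"jaw":1,"delta_pos":[0.0228,0.0075,-0.013],"roll":0},
    {"jaw":1,"delta_pos":[0.0228,0.0075,-0.013],"roll":0},
    {"jaw":1,"delta_pos":[0.0228,0.0075,-0.008],"roll":0},
  ],
)

```text
t: 13.3
eef_pos: [635.9, -17.4, 159.6]
ee_rot: [[-0.964, -0.267, 0.001], [-0.267, 0.964, 0.0], [-0.001, -0.0, -1.0]]
force: [-0.2, -0.0, -0.9]
opening: 0.204
```

Run:
```python
from h import *
s=st();p=vision.camera('wrist');brass(p,s,[647,-16]);print(proj(p,np.array(s['eef_pos'])-[1,.3,79.2]))
```

```text
{'t': 13.3, 'eef_pos': [635.884, -17.374, 159.647], 'ee_rot': [[-0.964, -0.267, 0.001], [-0.267, 0.964, 0.0], [-0.001, -0.0, -1.0]], 'force': [-0.233, -0.029, -0.95], 'opening': 0.204, 'joint_positions': [-0.018, 0.574, -0.066, 1.873, 0.056, 0.694, 1.725]}
tip [635.  -17.6  80.4]
brass 94 [317.3 206.1] [632.4 -17.1  76. ]
[210.59068903 315.59797866]
```

>>> play_rows(
  motion=[
    {"jaw":1,"delta_pos":[0.001,0,0.002],"roll":0},
    {"jaw":1,"delta_pos":[0.001,0.0003,0.004],"roll":0},
    {"jaw":1,"delta_pos":[0.001,0.0003,0.008],"roll":0},
    {"jaw":1,"delta_pos":[0.001,0.0003,0.008],"roll":0},
    {"jaw":1,"delta_pos":[0.001,0.0003,0.008],"roll":0},
    {"jaw":1,"delta_pos":[0.001,0.0003,0.008],"roll":0},
    {"jaw":1,"delta_pos":[0.001,0.0003,0.008],"roll":0},
    {"jaw":1,"delta_pos":[0.001,0.0003,0.008],"roll":0},
  ],
)

```text
t: 14.15
eef_pos: [634.2, -17.4, 151.4]
ee_rot: [[-0.964, -0.267, 0.0], [-0.267, 0.964, -0.0], [-0.0, -0.0, -1.0]]
force: [-1.2, -0.9, 2.6]
opening: 0.199
```

Run:
```python
from h import *
st();plan(655.2,-111.8,164)
```

```text
{'t': 14.15, 'eef_pos': [634.185, -17.395, 151.443], 'ee_rot': [[-0.964, -0.267, 0.0], [-0.267, 0.964, -0.0], [-0.0, -0.0, -1.0]], 'force': [-1.169, -0.931, 2.586], 'opening': 0.199, 'joint_positions': [-0.019, 0.583, -0.065, 1.882, 0.058, 0.678, 1.723]}
delta [0.0049, -0.0966, -0.0125] roll 0 yaw now -164.52
```

>>> play_rows(
  motion=[
    {"jaw":1,"delta_pos":[0,0,-0.015],"roll":0},
    {"jaw":1,"delta_pos":[0,0,-0.035],"roll":0},
    {"jaw":1,"delta_pos":[0.001,-0.02,-0.035],"roll":0},
    {"jaw":1,"delta_pos":[0.003,-0.05,-0.035],"roll":0},
    {"jaw":1,"delta_pos":[0.005,-0.08,-0.035],"roll":0},
    {"jaw":1,"delta_pos":[0.006,-0.0965,-0.035],"roll":0},
    {"jaw":1,"delta_pos":[0.006,-0.0965,-0.025],"roll":0},
    {"jaw":1,"delta_pos":[0.006,-0.0965,-0.0125],"roll":0},
    {"jaw":1,"delta_pos":[0.006,-0.0965,-0.0125],"roll":0},
    {"jaw":1,"delta_pos":[0.006,-0.0965,-0.0125],"roll":0},
  ],
)

```text
t: 15.15
eef_pos: [653.7, -110.1, 163.0]
ee_rot: [[-0.963, -0.269, -0.002], [-0.269, 0.963, 0.001], [0.001, 0.001, -1.0]]
force: [-0.0, 0.4, -1.8]
opening: 0.201
```

>>> play_rows(
  motion=[
    {"jaw":1,"delta_pos":[0,0,0],"roll":0},
    {"jaw":1,"delta_pos":[0,0,0],"roll":0},
    {"jaw":1,"delta_pos":[0,0,0],"roll":0},
  ],
)

```text
t: 15.45
eef_pos: [654.3, -111.7, 164.2]
ee_rot: [[-0.964, -0.267, 0.001], [-0.267, 0.964, -0.0], [-0.001, -0.0, -1.0]]
force: [0.0, -0.3, -2.0]
opening: 0.198
```

Run:
```python
from h import *
s=st();p=vision.camera('wrist');brass(p,s,[643,-110]);save(p,'h.png')
```

```text
{'t': 15.45, 'eef_pos': [654.309, -111.657, 164.161], 'ee_rot': [[-0.964, -0.267, 0.001], [-0.267, 0.964, -0.0], [-0.001, -0.0, -1.0]], 'force': [0.043, -0.331, -2.033], 'opening': 0.198, 'joint_positions': [0.128, 0.598, -0.068, 1.804, 0.057, 0.74, 1.871]}
tip [ 653.4 -111.9   85. ]
brass 116 [324.9 177.9] [ 629.4 -111.4   76. ]
brass 95 [314.2 206. ] [ 652.7 -113.3   76. ]
```

>>> play_rows(
  motion=[
    {"jaw":1,"delta_pos":[0,-0.001,0.003],"roll":0},
    {"jaw":1,"delta_pos":[0,-0.001,0.005],"roll":0},
    {"jaw":1,"delta_pos":[0,-0.001,0.009],"roll":0},
    {"jaw":1,"delta_pos":[0,-0.001,0.0125],"roll":0},
    {"jaw":1,"delta_pos":[0,-0.001,0.0125],"roll":0},
    {"jaw":1,"delta_pos":[0,-0.001,0.0125],"roll":0},
    {"jaw":1,"delta_pos":[0,-0.001,0.0125],"roll":0},
    {"jaw":1,"delta_pos":[0,-0.001,0.0125],"roll":0},
    {"jaw":1,"delta_pos":[0,-0.001,0.0125],"roll":0},
  ],
)

```text
t: 16.4
eef_pos: [654.5, -113.0, 151.5]
ee_rot: [[-0.964, -0.267, 0.0], [-0.267, 0.964, -0.0], [-0.0, -0.0, -1.0]]
force: [-0.3, -0.5, 2.2]
opening: 0.201
```

>>> play_rows(
  motion=[
    {"jaw":1,"delta_pos":[0,0,-0.008],"roll":0},
    {"jaw":1,"delta_pos":[0,0,-0.013],"roll":0},
    {"jaw":1,"delta_pos":[0.008,0.0025,-0.013],"roll":0},
    {"jaw":1,"delta_pos":[0.017,0.0055,-0.013],"roll":0},
    {"jaw":1,"delta_pos":[0.0235,0.0075,-0.013],"roll":0},
    {"jaw":1,"delta_pos":[0.0235,0.0075,-0.013],"roll":0},
    {"jaw":1,"delta_pos":[0.0235,0.0075,-0.013],"roll":0},
    {"jaw":1,"delta_pos":[0.0235,0.0075,-0.013],"roll":0},
    {"jaw":1,"delta_pos":[0.0235,0.0075,-0.008],"roll":0},
  ],
)

```text
t: 17.3
eef_pos: [630.4, -112.0, 159.6]
ee_rot: [[-0.964, -0.267, 0.001], [-0.267, 0.964, -0.0], [-0.001, -0.0, -1.0]]
force: [-0.2, -0.1, -1.0]
opening: 0.197
```

Run:
```python
from h import *
s=st();p=vision.camera('wrist');brass(p,s,[643,-110])
```

```text
{'t': 17.3, 'eef_pos': [630.448, -111.974, 159.628], 'ee_rot': [[-0.964, -0.267, 0.001], [-0.267, 0.964, -0.0], [-0.001, -0.0, -1.0]], 'force': [-0.205, -0.067, -0.954], 'opening': 0.197, 'joint_positions': [0.134, 0.579, -0.07, 1.863, 0.059, 0.7, 1.871]}
tip [ 629.6 -112.2   80.4]
brass 77 [316.6 207. ] [ 627.9 -112.    76. ]
```

Good; press and hold, then lift.

>>> play_rows(
  motion=[
    {"jaw":1,"delta_pos":[0,0,0.002],"roll":0},
    {"jaw":1,"delta_pos":[0,0,0.004],"roll":0},
    {"jaw":1,"delta_pos":[0,0,0.008],"roll":0},
    {"jaw":1,"delta_pos":[0,0,0.008],"roll":0},
    {"jaw":1,"delta_pos":[0,0,0.008],"roll":0},
    {"jaw":1,"delta_pos":[0,0,0.008],"roll":0},
    {"jaw":1,"delta_pos":[0,0,0.008],"roll":0},
    {"jaw":1,"delta_pos":[0,0,0.008],"roll":0},
  ],
)

```text
t: 18.15
eef_pos: [629.8, -112.0, 151.5]
ee_rot: [[-0.964, -0.267, 0.0], [-0.267, 0.964, -0.0], [-0.0, -0.0, -1.0]]
force: [-1.2, -0.4, 2.9]
opening: 0.203
```

>>> play_rows(
  motion=[
    {"jaw":1,"delta_pos":[0,0,-0.015],"roll":0},
    {"jaw":1,"delta_pos":[0,0,-0.04],"roll":0},
    {"jaw":1,"delta_pos":[0,0,-0.06],"roll":0},
    {"jaw":1,"delta_pos":[0,0,-0.06],"roll":0},
  ],
)

```text
t: 18.55
eef_pos: [631.3, -112.2, 214.8]
ee_rot: [[-0.964, -0.267, 0.005], [-0.267, 0.964, -0.001], [-0.005, -0.002, -1.0]]
force: [-0.4, -0.4, -0.9]
opening: 0.2
```

Run:
```python
from h import *
st();plan(497.9,253.6,215)
```

```text
{'t': 18.55, 'eef_pos': [631.263, -112.193, 214.827], 'ee_rot': [[-0.964, -0.267, 0.005], [-0.267, 0.964, -0.001], [-0.005, -0.002, -1.0]], 'force': [-0.402, -0.436, -0.902], 'opening': 0.2, 'joint_positions': [0.137, 0.514, -0.073, 1.818, 0.05, 0.806, 1.879]}
delta [0.031, 0.3881, -0.0011] roll 0 yaw now -164.53
```

>>> play_rows(
  motion=[
    {"jaw":1,"delta_pos":[0.003,0.03,-0.01],"roll":0},
    {"jaw":1,"delta_pos":[0.006,0.075,-0.01],"roll":0},
    {"jaw":1,"delta_pos":[0.01,0.123,-0.01],"roll":0},
    {"jaw":1,"delta_pos":[0.014,0.172,-0.01],"roll":0},
    {"jaw":1,"delta_pos":[0.018,0.22,-0.01],"roll":0},
    {"jaw":1,"delta_pos":[0.022,0.27,-0.01],"roll":0},
    {"jaw":1,"delta_pos":[0.026,0.318,-0.01],"roll":0},
    {"jaw":1,"delta_pos":[0.029,0.36,-0.005],"roll":0},
    {"jaw":1,"delta_pos":[0.031,0.385,0],"roll":0},
    {"jaw":1,"delta_pos":[0.031,0.3885,0.02],"roll":0},
  ],
)

```text
t: 19.55
eef_pos: [495.0, 258.9, 192.2]
ee_rot: [[-0.962, -0.272, 0.002], [-0.272, 0.962, 0.003], [-0.003, 0.003, -1.0]]
force: [0.4, -1.0, -1.4]
opening: 0.198
```

>>> play_rows(
  motion=[
    {"jaw":1,"delta_pos":[0,0,0.02],"roll":0},
    {"jaw":1,"delta_pos":[0,0,0.02],"roll":0},
    {"jaw":1,"delta_pos":[0,0,0.02],"roll":0},
    {"jaw":1,"delta_pos":[0,0,0.02],"roll":0},
    {"jaw":1,"delta_pos":[0,0,0.02],"roll":0},
  ],
)

```text
t: 20.05
eef_pos: [496.7, 254.1, 172.2]
ee_rot: [[-0.964, -0.266, 0.001], [-0.266, 0.964, 0.001], [-0.001, 0.0, -1.0]]
force: [1.2, 0.2, -0.5]
opening: 0.202
```

Run:
```python
from h import *
s=st();p=vision.camera('wrist')
for m in models.mark_of('holder_mouth',p):print(round(m['confidence'],2),np.round(m['point'],1),np.round(atz(p,m['point'],70),1))
plan(498,254.3,158)
im=cv2.resize(p['img'][130:330,200:440],None,fx=2.5,fy=2.5);cv2.imwrite('pics/i.png',im)
```

```text
{'t': 20.05, 'eef_pos': [496.692, 254.122, 172.18], 'ee_rot': [[-0.964, -0.266, 0.001], [-0.266, 0.964, 0.001], [-0.001, 0.0, -1.0]], 'force': [1.192, 0.167, -0.526], 'opening': 0.202, 'joint_positions': [-0.506, 0.478, -0.096, 2.039, 0.076, 0.627, 1.187]}
0.74 [200.1 318.2] [493.4 255.3  70. ]
delta [-0.0014, -0.0002, 0.014] roll 0 yaw now -164.55
```

View pics/i.png

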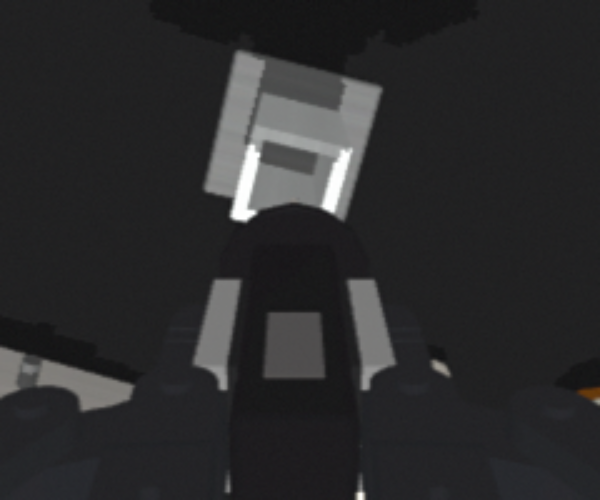

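>>> play_rows(
  motion=[
    {"jaw":1,"delta_pos":[-0.001,0,0.015],"roll":0},
    {"jaw":1,"delta_pos":[-0.001,0,0.035],"roll":0},
    {"jaw":1,"delta_pos":[-0.001,0,0.055],"roll":0},
    {"jaw":1,"delta_pos":[-0.001,0,0.068],"roll":0},
    {"jaw":1,"delta_pos":[-0.001,0,0.075],"roll":0},
    {"jaw":1,"delta_pos":[-0.001,0,0.0775],"roll":0},
    {"jaw":1,"delta_pos":[-0.001,0,0.0775],"roll":0},
    {"jaw":1,"delta_pos":[-0.001,0,0.0775],"roll":0},
  ],
)

```text
t: 20.95
eef_pos: [497.5, 254.7, 94.4]
ee_rot: [[-0.964, -0.267, 0.001], [-0.267, 0.964, 0.001], [-0.001, 0.0, -1.0]]
force: [0.5, -0.9, -0.4]
opening: 0.196
```

>>> play_rows(
  motion=[
    {"jaw":1,"delta_pos":[0,0,0.001],"roll":0},
    {"jaw":0.7,"delta_pos":[0,0,0.001],"roll":0},
    {"jaw":0.5,"delta_pos":[0,0,0.001],"roll":0},
    {"jaw":0,"delta_pos":[0,0,0.001],"roll":0},
    {"jaw":0,"delta_pos":[0,0,0.001],"roll":0},
    {"jaw":0,"delta_pos":[0,0,0],"roll":0},
    {"jaw":0,"delta_pos":[0,0,-0.02],"roll":0},
    {"jaw":0,"delta_pos":[0,0,-0.06],"roll":0},
    {"jaw":0,"delta_pos":[0,0,-0.1],"roll":0},
    {"jaw":0,"delta_pos":[0,0,-0.12],"roll":0},
  ],
)

```text
t: 21.95
eef_pos: [497.9, 254.9, 216.9]
ee_rot: [[-0.964, -0.267, 0.003], [-0.267, 0.964, 0.002], [-0.003, 0.001, -1.0]]
force: [0.3, 0.7, -0.2]
opening: 1.004
```

```bash
cat >> h.py <<'E'
def covers(q,zt=16,lo=150):
    g=q['img'].min(axis=2);m=(g>lo).astype(np.uint8);out=[]
    for c in cv2.findContours(m,cv2.RETR_EXTERNAL,cv2.CHAIN_APPROX_NONE)[0]:
        if cv2.contourArea(c)>150:
            W=np.array([atz(q,(r,cc),zt)[:2] for cc,r in c[:,0]],np.float32);(a,b),(w,h),an=cv2.minAreaRect(W)
            if 52<w<72 and 52<h<72: out.append([a,b,w,h,(an+45)%90-45])
    return np.round(out,1)
E
python3 - <<'E'
from h import *
s=st();p=vision.camera('wrist')
for m in models.mark_of('probe',p)[:1]:print(round(m['confidence'],2),np.round(m['point'],1),np.round(atz(p,m['point'],109),1))
print(covers(vision.camera('top')));print(covers(vision.camera('side')))
cv2.imwrite('pics/j.png',cv2.resize(p['img'][100:300,200:440],None,fx=1.5,fy=1.5))
plan(395,89,200,176+0)
plan(447,89,200,176)
E
```

```text
{'t': 21.95, 'eef_pos': [497.939, 254.901, 216.921], 'ee_rot': [[-0.964, -0.267, 0.003], [-0.267, 0.964, 0.002], [-0.003, 0.001, -1.0]], 'force': [0.309, 0.709, -0.168], 'opening': 1.004, 'joint_positions': [-0.499, 0.42, -0.105, 1.995, 0.064, 0.726, 1.198]}
0.64 [197.8 315.8] [494.9 254.2 109. ]
[[ 441.4 -106.7   61.6   61.6   13.7]
 [ 447.1   91.1   61.    61.8   -3.8]
 [ 473.8 -286.8   61.2   61.5  -18.9]
 [ 551.5 -322.1   61.5   60.8   17.2]]
[[ 552.5 -326.1   61.6   62.7   17. ]
 [ 474.  -290.9   62.8   62.3  -18.5]
 [ 646.3 -133.3   60.1   68.8   -1.9]
 [ 442.3 -110.9   62.1   64.2   14. ]
 [ 447.2   87.3   66.6   62.7   -3.8]]
delta [0.1425, -0.1321, 0.0138] roll 19.48 yaw now -164.52
delta [0.0924, -0.146, 0.0138] roll 19.48 yaw now -164.52
```

View pics/j.png

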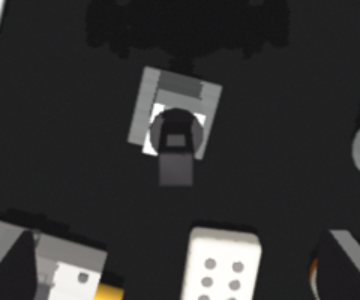

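>>> play_rows(
  motion=[
    {"jaw":0,"delta_pos":[0.005,-0.008,-0.02],"roll":8},
    {"jaw":0,"delta_pos":[0.015,-0.023,-0.02],"roll":16},
    {"jaw":0,"delta_pos":[0.025,-0.04,-0.02],"roll":24},
    {"jaw":0,"delta_pos":[0.036,-0.057,-0.02],"roll":32},
    {"jaw":0,"delta_pos":[0.047,-0.074,-0.02],"roll":40},
    {"jaw":0,"delta_pos":[0.058,-0.091,-0.02],"roll":48},
    {"jaw":0,"delta_pos":[0.068,-0.108,-0.02],"roll":56},
    {"jaw":0,"delta_pos":[0.079,-0.125,-0.02],"roll":64},
    {"jaw":0,"delta_pos":[0.088,-0.139,-0.01],"roll":72},
    {"jaw":0,"delta_pos":[0.0925,-0.146,0.01],"roll":80},
  ],
)

```text
t: 23.15
eef_pos: [446.4, 87.5, 203.3]
ee_rot: [[-0.424, 0.906, 0.0], [0.906, 0.424, -0.001], [-0.001, -0.0, -1.0]]
force: [0.6, 0.5, -0.9]
opening: 1.0
```

>>> play_rows(
  motion=[
    {"jaw":0,"delta_pos":[0,0,0.01],"roll":8},
    {"jaw":0,"delta_pos":[0,0,0.02],"roll":16},
    {"jaw":0,"delta_pos":[0,0,0.03],"roll":24},
    {"jaw":0,"delta_pos":[0,0,0.03],"roll":29},
    {"jaw":0,"delta_pos":[0,0,0.03],"roll":29},
    {"jaw":0,"delta_pos":[0,0,0.03],"roll":29},
    {"jaw":0,"delta_pos":[0,0,0.03],"roll":29},
  ],
)

```text
t: 23.85
eef_pos: [446.8, 89.0, 173.6]
ee_rot: [[0.059, 0.998, -0.0], [0.998, -0.059, -0.0], [-0.0, -0.0, -1.0]]
force: [-0.3, 0.3, -0.2]
opening: 1.001
```

Run:
```python
from h import *
s=st();p=vision.camera('wrist');save(p,'k.png');C=covers(p);print(C)
T=vision.camera('top');S=vision.camera('side');print('pipe end',tri((T,(136.9,235.5)),(S,(163.5,378.5))).round(), 'top cov',covers(T))
for c in C: 
    if np.hypot(c[0]-447,c[1]-89)<40: plan(c[0],c[1],-3,90+c[4])
```

```text
{'t': 23.85, 'eef_pos': [446.826, 89.011, 173.56], 'ee_rot': [[0.059, 0.998, -0.0], [0.998, -0.059, -0.0], [-0.0, -0.0, -1.0]], 'force': [-0.252, 0.277, -0.153], 'opening': 1.001, 'joint_positions': [-0.605, 0.395, 0.383, 2.274, -0.294, 0.518, -0.05]}
[[711.2 -67.6  52.1  69.1  -3.3]
 [445.3  88.7  58.4  60.3  -3.4]]
pipe end [740. 271.  12.] top cov [[ 441.5 -106.7   61.7   61.6   13.3]
 [ 473.8 -286.8   61.2   61.5  -18.9]
 [ 501.6  486.9   56.4   57.   -22. ]
 [ 551.5 -322.1   61.5   60.8   17.2]]
delta [-0.0004, -0.0017, 0.1769] roll -0.07 yaw now 86.53
```

>>> play_rows(
  motion=[
    {"jaw":0,"delta_pos":[0,-0.0012,0.04],"roll":0},
    {"jaw":0,"delta_pos":[0,-0.0012,0.085],"roll":0},
    {"jaw":0,"delta_pos":[0,-0.0012,0.125],"roll":0},
    {"jaw":0,"delta_pos":[0,-0.0012,0.155],"roll":0},
    {"jaw":0,"delta_pos":[0,-0.0012,0.17],"roll":0},
    {"jaw":0,"delta_pos":[0,-0.0012,0.176],"roll":0},
    {"jaw":0,"delta_pos":[0,-0.0012,0.176],"roll":0},
  ],
  force=50,
)

```text
t: 24.7
eef_pos: [447.9, 89.2, -0.7]
ee_rot: [[0.055, 0.998, -0.005], [0.999, -0.055, -0.002], [-0.002, -0.005, -1.0]]
force: [1.1, 1.3, 0.6]
opening: 0.998
```

>>> play_rows(
  motion=[
    {"jaw":0.15,"delta_pos":[0,0,0],"roll":0},
    {"jaw":0.25,"delta_pos":[0,0,0],"roll":0},
    {"jaw":0.4,"delta_pos":[0,0,0],"roll":0},
    {"jaw":0.6,"delta_pos":[0,0,0],"roll":0},
    {"jaw":0.8,"delta_pos":[0,0,0],"roll":0},
    {"jaw":0.8,"delta_pos":[0,0,0],"roll":0},
  ],
)

```text
t: 25.3
eef_pos: [448.0, 89.7, 0.9]
ee_rot: [[0.064, 0.998, -0.003], [0.998, -0.064, -0.0], [-0.0, -0.003, -1.0]]
force: [-0.4, -0.6, 7.4]
opening: 0.683
```

>>> play_rows(
  motion=[
    {"jaw":0.8,"delta_pos":[0,0,-0.01],"roll":0},
    {"jaw":0.8,"delta_pos":[0,0,-0.03],"roll":0},
    {"jaw":0.8,"delta_pos":[0,0,-0.07],"roll":0},
    {"jaw":0.8,"delta_pos":[0,0,-0.11],"roll":0},
    {"jaw":0.8,"delta_pos":[0,0,-0.14],"roll":0},
    {"jaw":0.8,"delta_pos":[0,0,-0.14],"roll":0},
    {"jaw":0.8,"delta_pos":[0,0,-0.14],"roll":0},
  ],
)

```text
t: 26.0
eef_pos: [448.5, 90.5, 140.6]
ee_rot: [[0.061, 0.998, -0.003], [0.998, -0.061, 0.001], [0.0, -0.003, -1.0]]
force: [0.3, 0.0, -0.4]
opening: 0.68
```

Run:
```python
from h import *
s=st();p=vision.camera('wrist');save(p,'k2.png')
e=np.array(s['eef_pos'])
print('covers at held z',covers(p,e[2]+17)); print(models.mark_of('cover_a_c',p)[:2], proj(p,e+[0,0,13]))
print(covers(vision.camera('top')))
print('head1 centre');plan(655.5,173.7,e[2],90-2.7)
```

```text
{'t': 26.0, 'eef_pos': [448.54, 90.471, 140.64], 'ee_rot': [[0.061, 0.998, -0.003], [0.998, -0.061, 0.001], [0.0, -0.003, -1.0]], 'force': [0.284, 0.033, -0.413], 'opening': 0.68, 'joint_positions': [-0.809, 0.532, 0.709, 2.31, -0.717, 0.528, 0.413]}
covers at held z [[447.8  90.6  59.6  58.7  -3.7]]
[] [272.04876795 319.06874238]
[[ 441.5 -106.7   61.7   61.6   13.3]
 [ 473.9 -286.8   61.2   61.7  -18.7]
 [ 501.6  486.9   56.4   57.   -22. ]
 [ 551.5 -322.1   61.5   60.8   17.2]]
head1 centre
delta [0.0967, 0.202, -0.0025] roll -0.85 yaw now 86.45
```

View pics/k2.png

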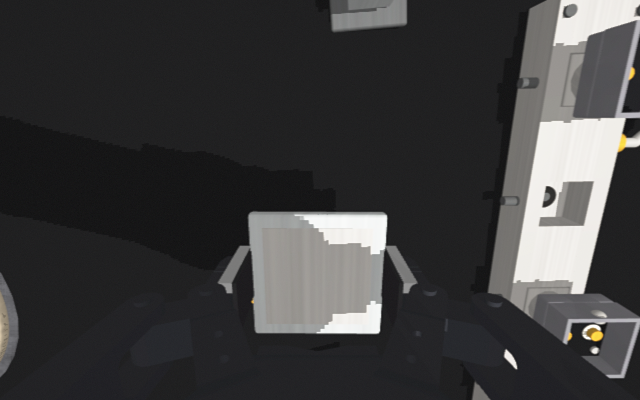

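>>> play_rows(
  motion=[
    {"jaw":0.8,"delta_pos":[0.01,0.02,-0.01],"roll":0},
    {"jaw":0.8,"delta_pos":[0.025,0.055,-0.01],"roll":0},
    {"jaw":0.8,"delta_pos":[0.042,0.09,-0.01],"roll":0},
    {"jaw":0.8,"delta_pos":[0.06,0.125,-0.01],"roll":-0.8},
    {"jaw":0.8,"delta_pos":[0.076,0.16,0],"roll":-0.8},
    {"jaw":0.8,"delta_pos":[0.09,0.188,0],"roll":-0.8},
    {"jaw":0.8,"delta_pos":[0.0965,0.2015,0],"roll":-0.8},
    {"jaw":0.8,"delta_pos":[0.0965,0.2015,0.015],"roll":-0.8},
    {"jaw":0.8,"delta_pos":[0.0965,0.2015,0.03],"roll":-0.8},
    {"jaw":0.8,"delta_pos":[0.0965,0.2015,0.03],"roll":-0.8},
  ],
)

```text
t: 27.15
eef_pos: [652.3, 172.7, 105.6]
ee_rot: [[0.049, 0.999, -0.01], [0.999, -0.049, -0.002], [-0.003, -0.01, -1.0]]
force: [-0.2, 0.2, -0.7]
opening: 0.685
```

>>> play_rows(
  motion=[
    {"jaw":0.8,"delta_pos":[0,0,0],"roll":0},
    {"jaw":0.8,"delta_pos":[0,0,0],"roll":0},
    {"jaw":0.8,"delta_pos":[0,0,0],"roll":0},
    {"jaw":0.8,"delta_pos":[0,0,0],"roll":0},
  ],
)

```text
t: 27.55
eef_pos: [655.4, 173.7, 109.8]
ee_rot: [[0.047, 0.999, -0.004], [0.999, -0.047, -0.0], [-0.001, -0.004, -1.0]]
force: [-0.0, 0.1, 0.2]
opening: 0.683
```

Run:
```python
from h import *
s=st();p=vision.camera('wrist');save(p,'l.png')
e=np.array(s['eef_pos']);print('held',covers(p,e[2]+15));
print('head marks',[(round(m['confidence'],2),atz(p,m['point'],10).round(1)) for m in models.mark_of('head1',p)])
plan(655.3,173.5,90,87.3)
cv2.imwrite('pics/l2.png',cv2.resize(p['img'][150:350,200:440],None,fx=2.5,fy=2.5))
```

```text
{'t': 27.55, 'eef_pos': [655.437, 173.722, 109.779], 'ee_rot': [[0.047, 0.999, -0.004], [0.999, -0.047, -0.0], [-0.001, -0.004, -1.0]], 'force': [-0.025, 0.103, 0.15], 'opening': 0.683, 'joint_positions': [-0.76, 0.794, 0.703, 1.833, -0.708, 0.789, 0.274]}
held [[654.6 169.   67.   59.5  -2.6]]
head marks [(0.85, array([655. , 172.4,  10. ]))]
delta [-0.0002, -0.0, 0.0196] roll -0.01 yaw now 87.29
```

View pics/l2.png

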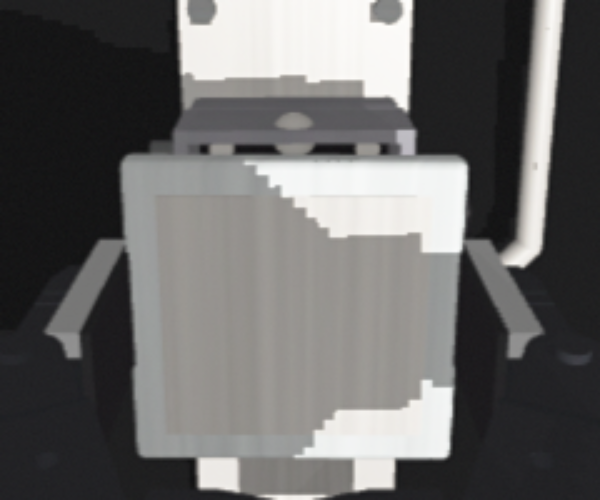

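>>> play_rows(
  motion=[
    {"jaw":0.8,"delta_pos":[0,0,0.006],"roll":0},
    {"jaw":0.8,"delta_pos":[0,0,0.012],"roll":0},
    {"jaw":0.8,"delta_pos":[0,0,0.016],"roll":0},
    {"jaw":0.8,"delta_pos":[0,0,0.019],"roll":0},
    {"jaw":0.8,"delta_pos":[0,0,0.02],"roll":0},
    {"jaw":0.8,"delta_pos":[0,0,0.02],"roll":0},
    {"jaw":0.8,"delta_pos":[0,0,0.02],"roll":0},
  ],
)

```text
t: 28.35
eef_pos: [655.3, 173.5, 89.3]
ee_rot: [[0.047, 0.999, -0.004], [0.999, -0.047, -0.001], [-0.001, -0.004, -1.0]]
force: [1.2, 0.2, -0.4]
opening: 0.681
```

>>> play_rows(
  motion=[
    {"jaw":0.8,"delta_pos":[0,0,0.001],"roll":0},
    {"jaw":0.8,"delta_pos":[0,0,0.0015],"roll":0},
    {"jaw":0.8,"delta_pos":[0,0,0.002],"roll":0},
    {"jaw":0.8,"delta_pos":[0,0,0.0025],"roll":0},
    {"jaw":0.8,"delta_pos":[0,0,0.003],"roll":0},
    {"jaw":0.8,"delta_pos":[0,0,0.003],"roll":0},
    {"jaw":0.8,"delta_pos":[0,0,0.003],"roll":0},
  ],
)

```text
t: 29.05
eef_pos: [655.7, 173.5, 86.5]
ee_rot: [[0.048, 0.999, -0.003], [0.999, -0.048, -0.001], [-0.001, -0.003, -1.0]]
force: [0.9, 0.0, 3.9]
opening: 0.679
```

>>> play_rows(
  motion=[
    {"jaw":0.8,"delta_pos":[0,0,0.001],"roll":0},
    {"jaw":0.8,"delta_pos":[0,0,0.002],"roll":0},
    {"jaw":0.8,"delta_pos":[0,0,0.003],"roll":0},
    {"jaw":0.8,"delta_pos":[0,0,0.004],"roll":0},
    {"jaw":0.8,"delta_pos":[0,0,0.005],"roll":0},
    {"jaw":0.8,"delta_pos":[0,0,0.0055],"roll":0},
    {"jaw":0.8,"delta_pos":[0,0,0.006],"roll":0},
    {"jaw":0.8,"delta_pos":[0,0,0.006],"roll":0},
  ],
)

```text
t: 29.85
eef_pos: [654.7, 173.6, 81.0]
ee_rot: [[0.047, 0.999, -0.005], [0.999, -0.047, -0.0], [-0.0, -0.005, -1.0]]
force: [-3.1, 1.4, 10.3]
opening: 0.682
```

>>> play_rows(
  motion=[
    {"jaw":0.8,"delta_pos":[0,0,0.0005],"roll":0},
    {"jaw":0.8,"delta_pos":[0,0,0.001],"roll":0},
    {"jaw":0.8,"delta_pos":[0,0,0.0015],"roll":0},
    {"jaw":0.8,"delta_pos":[0,0,0.0015],"roll":0},
  ],
)

```text
t: 30.25
eef_pos: [654.8, 173.6, 80.8]
ee_rot: [[0.047, 0.999, -0.005], [0.999, -0.047, 0.001], [0.001, -0.005, -1.0]]
force: [-7.5, 0.1, 23.5]
opening: 0.682
```

>>> play_rows(
  motion=[
    {"jaw":0.8,"delta_pos":[0,0,-0.0025],"roll":0},
    {"jaw":0.3,"delta_pos":[0,0,-0.0025],"roll":0},
    {"jaw":0.0,"delta_pos":[0,0,-0.0025],"roll":0},
    {"jaw":0,"delta_pos":[0,0,-0.0025],"roll":0},
    {"jaw":0,"delta_pos":[0,0,-0.01],"roll":0},
    {"jaw":0,"delta_pos":[0,0,-0.03],"roll":0},
    {"jaw":0,"delta_pos":[0,0,-0.06],"roll":0},
    {"jaw":0,"delta_pos":[0,0,-0.1],"roll":0},
    {"jaw":0,"delta_pos":[0,0,-0.12],"roll":0},
    {"jaw":0,"delta_pos":[0,0,-0.12],"roll":0},
  ],
)

```text
t: 31.25
eef_pos: [657.5, 173.4, 202.5]
ee_rot: [[0.048, 0.999, 0.001], [0.999, -0.048, 0.0], [0.0, 0.001, -1.0]]
force: [-0.1, 0.2, -0.6]
opening: 1.001
```

Run:
```python
from h import *
s=st();p=vision.camera('wrist');print(covers(p,96))
T=vision.camera('top');S=vision.camera('side');print(covers(T,96),'side',covers(S,96));print('table',covers(T),covers(S))
print('to A');plan(441.7,-108.8,175,90+13.6)
cv2.imwrite('pics/m.png',cv2.resize(p['img'][100:340,160:480],None,fx=1.5,fy=1.5))
```

```text
{'t': 31.25, 'eef_pos': [657.486, 173.359, 202.502], 'ee_rot': [[0.048, 0.999, 0.001], [0.999, -0.048, 0.0], [0.0, 0.001, -1.0]], 'force': [-0.066, 0.175, -0.556], 'opening': 1.001, 'joint_positions': [-0.815, 0.7, 0.799, 1.769, -0.61, 0.937, 0.196]}
[]
[[ 434.3 -101.3   57.6   57.5   13.3]
 [ 464.6 -269.4   57.3   57.8  -18.5]
 [ 536.9 -302.4   57.8   56.7   17.2]] side [[ 541.5 -375.1   55.4   56.    17.3]
 [ 471.6 -343.9   56.3   55.5  -19. ]
 [ 442.6 -181.8   55.9   57.7   14. ]]
table [[ 441.5 -106.7   61.7   61.6   13.3]
 [ 474.  -286.8   61.3   61.9  -18.5]
 [ 551.3 -322.1   61.9   60.8   17.2]] [[ 552.3 -325.8   61.6   62.2   17.3]
 [ 474.5 -291.2   62.6   61.7  -19. ]
 [ 647.2 -130.5   57.3   69.2   -5.8]
 [ 442.3 -110.9   62.1   64.2   14. ]]
to A
delta [-0.2924, -0.1998, 0.0245] roll -16.31 yaw now 87.29
```

View pics/m.png

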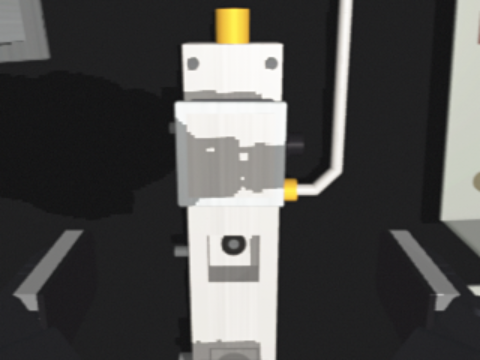

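>>> play_rows(
  motion=[
    {"jaw":0,"delta_pos":[-0.015,-0.01,0],"roll":-2},
    {"jaw":0,"delta_pos":[-0.05,-0.034,0],"roll":-4},
    {"jaw":0,"delta_pos":[-0.09,-0.061,0],"roll":-6},
    {"jaw":0,"delta_pos":[-0.13,-0.089,0],"roll":-8},
    {"jaw":0,"delta_pos":[-0.17,-0.116,0],"roll":-10},
    {"jaw":0,"delta_pos":[-0.21,-0.144,0],"roll":-12},
    {"jaw":0,"delta_pos":[-0.25,-0.171,0.01],"roll":-14},
    {"jaw":0,"delta_pos":[-0.28,-0.191,0.02],"roll":-16.3},
    {"jaw":0,"delta_pos":[-0.2925,-0.2,0.025],"roll":-16.3},
    {"jaw":0,"delta_pos":[-0.2925,-0.2,0.025],"roll":-16.3},
  ],
)

```text
t: 32.4
eef_pos: [439.5, -110.7, 174.0]
ee_rot: [[-0.231, 0.973, -0.007], [0.973, 0.231, -0.001], [0.001, -0.007, -1.0]]
force: [0.3, 0.2, -0.3]
opening: 0.998
```

>>> play_rows(
  motion=[
    {"jaw":0,"delta_pos":[0,0,0],"roll":0},
    {"jaw":0,"delta_pos":[0,0,0],"roll":0},
    {"jaw":0,"delta_pos":[0,0,0],"roll":0},
    {"jaw":0,"delta_pos":[0,0,0],"roll":0},
  ],
)

```text
t: 32.8
eef_pos: [442.5, -108.3, 174.8]
ee_rot: [[-0.236, 0.972, -0.004], [0.972, 0.236, -0.001], [0.0, -0.005, -1.0]]
force: [-0.3, 0.1, 0.1]
opening: 0.997
```

Run:
```python
from h import *
s=st();p=vision.camera('wrist');C=covers(p);print(C)
for c in C: 
    if np.hypot(c[0]-442,c[1]+109)<60: plan(c[0],c[1],-2,90+c[4])
print(covers(vision.camera('top')))
```

```text
{'t': 32.8, 'eef_pos': [442.476, -108.311, 174.84], 'ee_rot': [[-0.236, 0.972, -0.004], [0.972, 0.236, -0.001], [0.0, -0.005, -1.0]], 'force': [-0.34, 0.055, 0.125], 'opening': 0.997, 'joint_positions': [-0.368, 0.446, 0.675, 2.281, -0.518, 0.57, 0.946]}
[[ 439.9 -108.9   60.2   59.7   13.3]]
delta [0.0001, -0.0016, 0.1769] roll 0.37 yaw now 103.67
[[ 473.9 -286.8   61.2   61.7  -18.7]
 [ 501.6  486.9   56.4   57.   -22. ]
 [ 551.5 -322.1   61.5   60.8   17.2]]
```

>>> play_rows(
  motion=[
    {"jaw":0,"delta_pos":[0,-0.002,0.04],"roll":0},
    {"jaw":0,"delta_pos":[0,-0.002,0.085],"roll":0},
    {"jaw":0,"delta_pos":[0,-0.002,0.125],"roll":0},
    {"jaw":0,"delta_pos":[0,-0.002,0.155],"roll":0},
    {"jaw":0,"delta_pos":[0,-0.002,0.17],"roll":0},
    {"jaw":0,"delta_pos":[0,-0.002,0.176],"roll":0},
    {"jaw":0,"delta_pos":[0,-0.002,0.176],"roll":0},
  ],
)

```text
t: 33.6
eef_pos: [440.6, -110.2, -0.4]
ee_rot: [[-0.235, 0.972, -0.009], [0.972, 0.235, 0.0], [0.002, -0.009, -1.0]]
force: [0.6, 0.4, 1.0]
opening: 0.999
```

>>> play_rows(
  motion=[
    {"jaw":0.15,"delta_pos":[0,0,0],"roll":0},
    {"jaw":0.25,"delta_pos":[0,0,0],"roll":0},
    {"jaw":0.4,"delta_pos":[0,0,0],"roll":0},
    {"jaw":0.6,"delta_pos":[0,0,0],"roll":0},
    {"jaw":0.8,"delta_pos":[0,0,0],"roll":0},
    {"jaw":0.8,"delta_pos":[0,0,0],"roll":0},
  ],
)

```text
t: 34.2
eef_pos: [441.0, -109.9, 1.5]
ee_rot: [[-0.234, 0.972, -0.006], [0.972, 0.234, -0.0], [0.001, -0.006, -1.0]]
force: [-1.4, -0.6, 8.1]
opening: 0.684
```

>>> play_rows(
  motion=[
    {"jaw":0.8,"delta_pos":[0,0,-0.01],"roll":0},
    {"jaw":0.8,"delta_pos":[0,0,-0.03],"roll":0},
    {"jaw":0.8,"delta_pos":[0,0,-0.07],"roll":0},
    {"jaw":0.8,"delta_pos":[0,0,-0.11],"roll":0},
    {"jaw":0.8,"delta_pos":[0,0,-0.14],"roll":0},
    {"jaw":0.8,"delta_pos":[0,0,-0.14],"roll":0},
    {"jaw":0.8,"delta_pos":[0,0,-0.14],"roll":0},
  ],
)

```text
t: 34.9
eef_pos: [442.1, -109.2, 141.2]
ee_rot: [[-0.236, 0.972, -0.005], [0.972, 0.236, 0.0], [0.002, -0.005, -1.0]]
force: [-0.5, -0.1, -1.9]
opening: 0.684
```

Run:
```python
from h import *
s=st();p=vision.camera('wrist');e=np.array(s['eef_pos']);save(p,'n.png')
print('held',covers(p,e[2]+15)); print(covers(vision.camera('top')))
plan(647,-17.2,e[2],87.3)
```

```text
{'t': 34.9, 'eef_pos': [442.136, -109.155, 141.152], 'ee_rot': [[-0.236, 0.972, -0.005], [0.972, 0.236, 0.0], [0.002, -0.005, -1.0]], 'force': [-0.476, -0.114, -1.915], 'opening': 0.684, 'joint_positions': [-0.374, 0.531, 0.715, 2.313, -0.714, 0.53, 1.151]}
held [[ 441.5 -107.8   59.3   59.7   13.5]]
[[ 473.9 -286.8   61.2   61.7  -18.7]
 [ 551.5 -322.1   61.5   60.8   17.2]]
delta [0.0413, 0.2216, -0.0027] roll 16.31 yaw now 103.61
```

>>> play_rows(
  motion=[
    {"jaw":0.8,"delta_pos":[0.004,0.02,-0.01],"roll":2},
    {"jaw":0.8,"delta_pos":[0.01,0.058,-0.01],"roll":5},
    {"jaw":0.8,"delta_pos":[0.018,0.098,-0.01],"roll":8},
    {"jaw":0.8,"delta_pos":[0.025,0.136,-0.01],"roll":11},
    {"jaw":0.8,"delta_pos":[0.032,0.175,0],"roll":14},
    {"jaw":0.8,"delta_pos":[0.037,0.205,0],"roll":16.3},
    {"jaw":0.8,"delta_pos":[0.0397,0.2197,0],"roll":16.3},
    {"jaw":0.8,"delta_pos":[0.0397,0.2197,0.015],"roll":16.3},
    {"jaw":0.8,"delta_pos":[0.0397,0.2197,0.03],"roll":16.3},
    {"jaw":0.8,"delta_pos":[0.0397,0.2197,0.03],"roll":16.3},
  ],
)

```text
t: 36.0
eef_pos: [642.8, -20.3, 105.7]
ee_rot: [[0.049, 0.999, -0.013], [0.999, -0.049, 0.0], [-0.0, -0.013, -1.0]]
force: [-0.2, -0.4, -0.9]
opening: 0.689
```

>>> play_rows(
  motion=[
    {"jaw":0.8,"delta_pos":[0,0,0],"roll":0},
    {"jaw":0.8,"delta_pos":[0,0,0],"roll":0},
    {"jaw":0.8,"delta_pos":[0,0,0],"roll":0},
    {"jaw":0.8,"delta_pos":[0,0,0],"roll":0},
  ],
)

```text
t: 36.4
eef_pos: [645.8, -19.8, 109.5]
ee_rot: [[0.047, 0.999, -0.007], [0.999, -0.047, 0.0], [-0.0, -0.007, -1.0]]
force: [-0.1, -0.4, 0.1]
opening: 0.683
```

Run:
```python
from h import *
s=st();p=vision.camera('wrist');e=np.array(s['eef_pos']);print('held',covers(p,e[2]+15))
print('head marks',[(round(m['confidence'],2),atz(p,m['point'],10).round(1)) for m in models.mark_of('head1',p)])
plan(646.2,-18.8,89,87.3)
cv2.imwrite('pics/o.png',cv2.resize(p['img'][150:350,200:440],None,fx=2.5,fy=2.5))
```

```text
{'t': 36.4, 'eef_pos': [645.796, -19.829, 109.538], 'ee_rot': [[0.047, 0.999, -0.007], [0.999, -0.047, 0.0], [-0.0, -0.007, -1.0]], 'force': [-0.097, -0.41, 0.059], 'opening': 0.683, 'joint_positions': [-0.536, 0.802, 0.801, 1.911, -0.806, 0.796, 0.674]}
held []
head marks [(0.84, array([645. , -16.9,  10. ]))]
delta [0.0009, 0.0005, 0.0204] roll -0.01 yaw now 87.29
```

View pics/o.png

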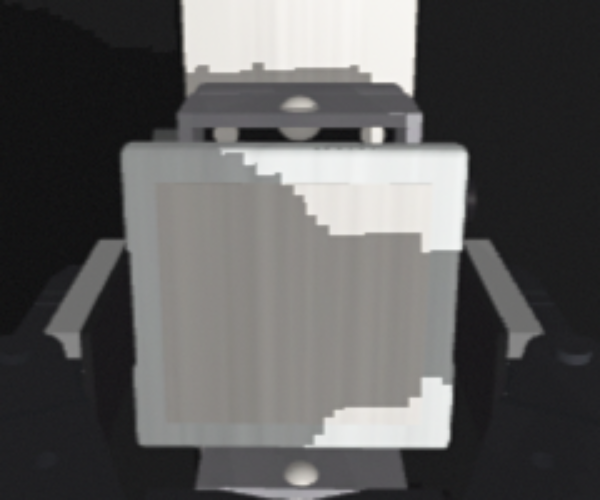

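>>> play_rows(
  motion=[
    {"jaw":0.8,"delta_pos":[0.0007,0.0008,0.006],"roll":0},
    {"jaw":0.8,"delta_pos":[0.0007,0.0008,0.012],"roll":0},
    {"jaw":0.8,"delta_pos":[0.0007,0.0008,0.016],"roll":0},
    {"jaw":0.8,"delta_pos":[0.0007,0.0008,0.019],"roll":0},
    {"jaw":0.8,"delta_pos":[0.0007,0.0008,0.021],"roll":0},
    {"jaw":0.8,"delta_pos":[0.0007,0.0008,0.022],"roll":0},
    {"jaw":0.8,"delta_pos":[0.0007,0.0008,0.023],"roll":0},
    {"jaw":0.8,"delta_pos":[0.0007,0.0008,0.023],"roll":0},
  ],
)

```text
t: 37.3
eef_pos: [646.5, -19.0, 85.9]
ee_rot: [[0.047, 0.999, -0.007], [0.999, -0.047, -0.0], [-0.0, -0.007, -1.0]]
force: [1.1, 2.0, -0.6]
opening: 0.68
```

>>> play_rows(
  motion=[
    {"jaw":0.8,"delta_pos":[0,0,0.0],"roll":0},
    {"jaw":0.8,"delta_pos":[0,0,0.0],"roll":0},
  ],
)

```text
t: 37.5
eef_pos: [646.4, -19.1, 85.9]
ee_rot: [[0.047, 0.999, -0.007], [0.999, -0.047, -0.0], [-0.001, -0.007, -1.0]]
force: [1.5, 1.6, -1.1]
opening: 0.683
```

>>> play_rows(
  motion=[
    {"jaw":0.8,"delta_pos":[0,0,0.001],"roll":0},
    {"jaw":0.8,"delta_pos":[0,0,0.002],"roll":0},
    {"jaw":0.8,"delta_pos":[0,0,0.003],"roll":0},
    {"jaw":0.8,"delta_pos":[0,0,0.004],"roll":0},
    {"jaw":0.8,"delta_pos":[0,0,0.0045],"roll":0},
    {"jaw":0.8,"delta_pos":[0,0,0.005],"roll":0},
    {"jaw":0.8,"delta_pos":[0,0,0.005],"roll":0},
  ],
)

```text
t: 38.2
eef_pos: [646.1, -18.8, 81.7]
ee_rot: [[0.047, 0.999, -0.008], [0.999, -0.047, 0.001], [0.001, -0.008, -1.0]]
force: [-2.2, 3.7, 8.8]
opening: 0.683
```

>>> play_rows(
  motion=[
    {"jaw":0.8,"delta_pos":[0,0,0.0005],"roll":0},
    {"jaw":0.8,"delta_pos":[0,0,0.001],"roll":0},
    {"jaw":0.8,"delta_pos":[0,0,0.0015],"roll":0},
    {"jaw":0.8,"delta_pos":[0,0,0.0015],"roll":0},
  ],
)

```text
t: 38.6
eef_pos: [646.2, -18.9, 81.5]
ee_rot: [[0.048, 0.999, -0.007], [0.999, -0.048, 0.002], [0.002, -0.007, -1.0]]
force: [-5.0, 5.3, 23.4]
opening: 0.686
```

>>> play_rows(
  motion=[
    {"jaw":0.8,"delta_pos":[0,0,-0.0025],"roll":0},
    {"jaw":0.3,"delta_pos":[0,0,-0.0025],"roll":0},
    {"jaw":0.0,"delta_pos":[0,0,-0.0025],"roll":0},
    {"jaw":0,"delta_pos":[0,0,-0.0025],"roll":0},
    {"jaw":0,"delta_pos":[0,0,-0.01],"roll":0},
    {"jaw":0,"delta_pos":[0,0,-0.03],"roll":0},
    {"jaw":0,"delta_pos":[0,0,-0.06],"roll":0},
    {"jaw":0,"delta_pos":[0,0,-0.1],"roll":0},
    {"jaw":0,"delta_pos":[0,0,-0.12],"roll":0},
    {"jaw":0,"delta_pos":[0,0,-0.12],"roll":0},
  ],
)

```text
t: 39.6
eef_pos: [648.6, -20.1, 203.1]
ee_rot: [[0.048, 0.999, -0.002], [0.999, -0.048, -0.001], [-0.001, -0.002, -1.0]]
force: [0.5, -0.1, -0.9]
opening: 1.001
```

Run:
```python
from h import *
s=st();p=vision.camera('wrist');save(p,'q.png')
T=vision.camera('top');S=vision.camera('side');print(covers(T),covers(S))
print('to C');plan(474,-289,175,90-18.7)
```

```text
{'t': 39.6, 'eef_pos': [648.648, -20.111, 203.05], 'ee_rot': [[0.048, 0.999, -0.002], [0.999, -0.048, -0.001], [-0.001, -0.002, -1.0]], 'force': [0.525, -0.106, -0.938], 'opening': 1.001, 'joint_positions': [-0.601, 0.707, 0.915, 1.843, -0.686, 0.946, 0.578]}
[[ 474.  -286.8   61.3   61.9  -18.5]
 [ 551.3 -322.1   61.9   60.8   17.2]] [[ 552.2 -325.8   61.7   62.2   17.6]
 [ 474.3 -291.1   62.8   61.6  -18.5]
 [ 646.3 -132.1   57.4   68.9   -1.7]]
to C
delta [-0.278, -0.1596, 0.0254] roll 15.99 yaw now 87.29
```

>>> play_rows(
  motion=[
    {"jaw":0,"delta_pos":[-0.014,-0.008,0],"roll":8},
    {"jaw":0,"delta_pos":[-0.045,-0.026,0],"roll":16},
    {"jaw":0,"delta_pos":[-0.078,-0.045,0],"roll":24},
    {"jaw":0,"delta_pos":[-0.11,-0.063,0],"roll":32},
    {"jaw":0,"delta_pos":[-0.145,-0.083,0],"roll":40},
    {"jaw":0,"delta_pos":[-0.18,-0.103,0],"roll":48},
    {"jaw":0,"delta_pos":[-0.21,-0.12,0],"roll":56},
    {"jaw":0,"delta_pos":[-0.24,-0.138,0.01],"roll":64},
    {"jaw":0,"delta_pos":[-0.262,-0.15,0.02],"roll":72},
    {"jaw":0,"delta_pos":[-0.278,-0.1596,0.0255],"roll":80},
  ],
)

```text
t: 40.75
eef_pos: [472.6, -290.4, 173.8]
ee_rot: [[0.993, 0.119, -0.01], [0.119, -0.993, 0.0], [-0.01, -0.001, -1.0]]
force: [-0.8, 0.3, -0.4]
opening: 1.002
```

>>> play_rows(
  motion=[
    {"jaw":0,"delta_pos":[0,0,0],"roll":8},
    {"jaw":0,"delta_pos":[0,0,0],"roll":16},
    {"jaw":0,"delta_pos":[0,0,0],"roll":24},
    {"jaw":0,"delta_pos":[0,0,0],"roll":26},
    {"jaw":0,"delta_pos":[0,0,0],"roll":26},
    {"jaw":0,"delta_pos":[0,0,0],"roll":26},
    {"jaw":0,"delta_pos":[0,0,0],"roll":26},
  ],
)

```text
t: 41.45
eef_pos: [474.2, -289.2, 175.0]
ee_rot: [[0.947, -0.32, -0.008], [-0.32, -0.947, 0.0], [-0.008, 0.003, -1.0]]
force: [-0.1, 1.4, 0.0]
opening: 1.0
```

Run:
```python
from h import *
s=st();p=vision.camera('wrist');C=covers(p);print(C)
for c in C: 
    if np.hypot(c[0]-474,c[1]+289)<60: plan(c[0],c[1],-2,c[4])
T=vision.camera('top');S=vision.camera('side');print(covers(T),covers(S),'\non heads',covers(T,96),covers(S,96))
save(S,'r_s.png');save(T,'r_t.png')
```

```text
{'t': 41.45, 'eef_pos': [474.208, -289.166, 174.973], 'ee_rot': [[0.947, -0.32, -0.008], [-0.32, -0.947, 0.0], [-0.008, 0.003, -1.0]], 'force': [-0.058, 1.437, 0.014], 'opening': 1.0, 'joint_positions': [-0.266, 0.832, 1.247, 2.081, -0.967, 1.008, -0.39]}
[[ 472.6 -289.2   60.3   59.6  -18.7]
 [ 550.2 -324.3   59.9   60.    17.6]]
delta [-0.0003, 0.0001, 0.1771] roll 0.02 yaw now -18.68
[[ 474.1 -286.7   61.3   61.5  -18. ]
 [ 503.3  485.8   55.9   58.4  -37.6]] [[ 552.2 -325.9   61.7   61.9   17.6]
 [ 474.5 -291.2   62.6   61.5  -19. ]
 [ 647.2 -130.5   57.3   69.2   -5.8]] 
on heads [[ 464.8 -269.3   57.2   57.4  -18. ]
 [ 492.   451.8   52.2   54.5  -37.6]] [[ 541.4 -375.2   55.4   55.6   17.6]
 [ 471.6 -343.9   56.3   55.3  -19. ]]
```

>>> play_rows(
  motion=[
    {"jaw":0,"delta_pos":[0.01,0.001,-0.02],"roll":-8},
    {"jaw":0,"delta_pos":[0.02,0.002,-0.02],"roll":-16},
    {"jaw":0,"delta_pos":[0.03,0.004,-0.02],"roll":-24},
    {"jaw":0,"delta_pos":[0.04,0.005,-0.02],"roll":-32},
    {"jaw":0,"delta_pos":[0.05,0.007,-0.02],"roll":-40},
    {"jaw":0,"delta_pos":[0.06,0.008,-0.02],"roll":-48},
    {"jaw":0,"delta_pos":[0.07,0.009,-0.02],"roll":-56},
    {"jaw":0,"delta_pos":[0.08,0.01,-0.01],"roll":-64},
    {"jaw":0,"delta_pos":[0.085,0.011,0],"roll":-72},
    {"jaw":0,"delta_pos":[0.085,0.011,0],"roll":-80},
  ],
)

```text
t: 42.6
eef_pos: [551.6, -326.7, 173.6]
ee_rot: [[0.475, 0.88, -0.009], [0.88, -0.475, 0.0], [-0.004, -0.008, -1.0]]
force: [0.0, -0.9, 0.1]
opening: 1.002
```

>>> play_rows(
  motion=[
    {"jaw":0.15,"delta_pos":[0,0,0],"roll":-8},
    {"jaw":0.18,"delta_pos":[0,0,0],"roll":-16},
    {"jaw":0.18,"delta_pos":[0,0,0],"roll":-24},
    {"jaw":0.18,"delta_pos":[0,0,0],"roll":-32},
    {"jaw":0.18,"delta_pos":[0,0,0],"roll":-40},
    {"jaw":0.18,"delta_pos":[0,0,0],"roll":-46.1},
    {"jaw":0.18,"delta_pos":[0,0,0],"roll":-46.1},
    {"jaw":0.18,"delta_pos":[0,0,0],"roll":-46.1},
    {"jaw":0.18,"delta_pos":[0,0,0],"roll":-46.1},
  ],
)

```text
t: 43.5
eef_pos: [551.3, -326.9, 174.7]
ee_rot: [[-0.297, 0.955, -0.008], [0.955, 0.297, -0.0], [0.002, -0.007, -1.0]]
force: [0.6, 0.3, -0.8]
opening: 0.82
```

Run:
```python
from h import *
s=st();p=vision.camera('wrist');C=covers(p);print(C)
for c in C: 
    if np.hypot(c[0]-550,c[1]+325)<60:
        a=np.radians(c[4]); x,y=c[0]+3*np.sin(a),c[1]-3*np.cos(a); plan(x,y,-1,90+c[4])
save(p,'s.png')
```

```text
{'t': 43.5, 'eef_pos': [551.319, -326.918, 174.685], 'ee_rot': [[-0.297, 0.955, -0.008], [0.955, 0.297, -0.0], [0.002, -0.007, -1.0]], 'force': [0.562, 0.287, -0.774], 'opening': 0.82, 'joint_positions': [0.052, 0.64, 0.623, 1.873, -0.502, 0.797, 1.244]}
[[ 550.3 -324.5   60.4   59.4   17.3]
 [ 472.5 -289.    59.8   60.4  -18.5]]
delta [-0.0008, 0.001, 0.1756] roll -0.02 yaw now 107.28
```

>>> play_rows(
  motion=[
    {"jaw":0.18,"delta_pos":[0,0,0.04],"roll":0},
    {"jaw":0.18,"delta_pos":[0,0,0.085],"roll":0},
    {"jaw":0.18,"delta_pos":[0,0,0.125],"roll":0},
    {"jaw":0.18,"delta_pos":[0,0,0.152],"roll":0},
    {"jaw":0.18,"delta_pos":[0,0,0.166],"roll":0},
    {"jaw":0.18,"delta_pos":[0,0,0.174],"roll":0},
    {"jaw":0.18,"delta_pos":[0,0,0.174],"roll":0},
  ],
)

```text
t: 44.25
eef_pos: [550.0, -327.2, 0.6]
ee_rot: [[-0.298, 0.954, -0.008], [0.954, 0.298, -0.0], [0.002, -0.008, -1.0]]
force: [0.4, 0.0, -0.1]
opening: 0.819
```

>>> play_rows(
  motion=[
    {"jaw":0.25,"delta_pos":[0,0,0],"roll":0},
    {"jaw":0.4,"delta_pos":[0,0,0],"roll":0},
    {"jaw":0.6,"delta_pos":[0,0,0],"roll":0},
    {"jaw":0.8,"delta_pos":[0,0,0],"roll":0},
    {"jaw":0.8,"delta_pos":[0,0,0],"roll":0},
  ],
)

```text
t: 44.75
eef_pos: [550.8, -327.5, 2.5]
ee_rot: [[-0.299, 0.954, -0.005], [0.954, 0.299, -0.001], [0.0, -0.005, -1.0]]
force: [-0.6, 0.4, 5.9]
opening: 0.686
```

>>> play_rows(
  motion=[
    {"jaw":0.8,"delta_pos":[0,0,-0.01],"roll":0},
    {"jaw":0.8,"delta_pos":[0,0,-0.03],"roll":0},
    {"jaw":0.8,"delta_pos":[0,0,-0.07],"roll":0},
    {"jaw":0.8,"delta_pos":[0,0,-0.11],"roll":0},
    {"jaw":0.8,"delta_pos":[0,0,-0.14],"roll":0},
    {"jaw":0.8,"delta_pos":[0,0,-0.14],"roll":0},
    {"jaw":0.8,"delta_pos":[0,0,-0.14],"roll":0},
  ],
)

```text
t: 45.45
eef_pos: [551.6, -326.7, 142.1]
ee_rot: [[-0.299, 0.954, -0.005], [0.954, 0.299, -0.001], [0.001, -0.005, -1.0]]
force: [0.6, 0.1, -0.8]
opening: 0.68
```

Run:
```python
from h import *
s=st();p=vision.camera('wrist');e=np.array(s['eef_pos']);save(p,'s2.png')
print('held',covers(p,e[2]+15)); print(covers(vision.camera('top')))
R=np.array(s['ee_rot'])
for c in covers(p,e[2]+15): print('off tool',R.T@(np.array([c[0],c[1],e[2]])-e))
plan(641.5,-112.4,e[2],87.3)
```

```text
{'t': 45.45, 'eef_pos': [551.569, -326.691, 142.092], 'ee_rot': [[-0.299, 0.954, -0.005], [0.954, 0.299, -0.001], [0.001, -0.005, -1.0]], 'force': [0.551, 0.08, -0.791], 'opening': 0.68, 'joint_positions': [0.072, 0.677, 0.592, 1.898, -0.542, 0.736, 1.28]}
held [[ 553.6 -327.6   66.2   71.6   17.5]]
[[503.3 485.8  55.9  58.4 -37.6]]
off tool [-1.47489431  1.66572274 -0.01036669]
delta [0.177, 0.1505, -0.0024] roll 20.1 yaw now 107.4
```

Run:
```python
from h import *
s=st();p=vision.camera('wrist');e=np.array(s['eef_pos']);R=np.array(s['ee_rot'])
for m in models.masks_of('cover_a',p):
    mk=m['mask'].astype(np.uint8);c=max(cv2.findContours(mk,0,1)[0],key=cv2.contourArea)
    W=np.array([atz(p,(r,cc),e[2]+14)[:2] for cc,r in c[:,0]],np.float32);rr=cv2.minAreaRect(W)
    print(round(m['confidence'],2),mk.sum(),np.round(m['point']),np.round(rr[0],1),np.round(rr[1],1),round(rr[2],1),'tool off',(R.T@(np.array([*rr[0],e[2]])-e)).round(1))
    print('table z16', atz(p,m['point'],16).round())
S=vision.camera('side');print(covers(S))
cv2.imwrite('pics/s3.png',np.vstack([cv2.resize(p['img'],(480,300)),cv2.resize(S['img'][100:400,150:630],(480,300))]))
```

```text
{'t': 45.55, 'eef_pos': [550.798, -326.27, 140.287], 'ee_rot': [[-0.299, 0.954, -0.008], [0.954, 0.299, 0.001], [0.003, -0.008, -1.0]], 'force': [-0.1, -1.061, -0.975], 'opening': 0.682, 'joint_positions': [0.073, 0.679, 0.591, 1.899, -0.542, 0.736, 1.28]}Traceback (most recent call last):
  File "<stdin>", line 3, in <module>
ValueError: it knows: adapter, cover_a, cover_b, cover_c, cover_d, head, holder_mouth, manifold, oil_bottle, probe, probe_tip, spanner, spray_can, thermometer
```

Run:
```python
from h import *
s=env.read_state();p=vision.camera('wrist');e=np.array(s['eef_pos']);R=np.array(s['ee_rot'])
for m in models.masks_of('cover_a_c',p):
    mk=m['mask'].astype(np.uint8);c=max(cv2.findContours(mk,0,1)[0],key=cv2.contourArea)
    W=np.array([atz(p,(r,cc),e[2]+14)[:2] for cc,r in c[:,0]],np.float32);rr=cv2.minAreaRect(W)
    print(round(m['confidence'],2),mk.sum(),np.round(m['point']),np.round(rr[0],1),np.round(rr[1],1),round(rr[2],1),'tool off',(R.T@(np.array([*rr[0],e[2]])-e)).round(1),'table z16', atz(p,m['point'],16).round())
S=vision.camera('side');print(covers(S))
cv2.imwrite('pics/s3.png',np.vstack([cv2.resize(p['img'],(480,300)),cv2.resize(S['img'][100:400,150:630],(480,300))]))
```

```text
0.84 5291 [128. 244.] [ 502.7 -273.8] [29.5 29.2] 71.0 tool off [ 64.4 -30.1   0.5] table z16 [ 473. -288.   16.]
[]
```

View pics/s3.png

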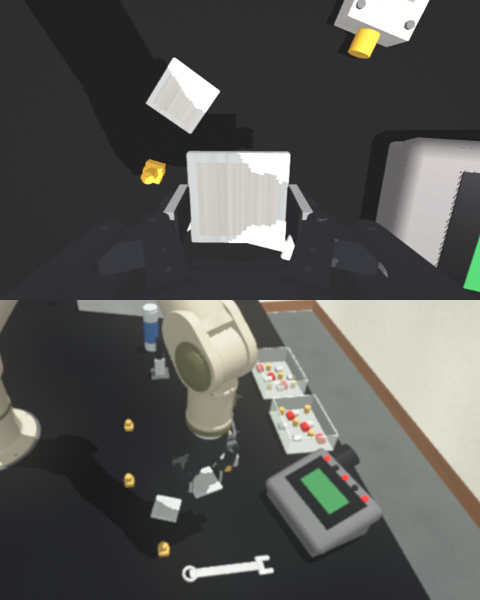

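Run:
```python
from h import *
s=env.read_state();p=vision.camera('wrist');e=np.array(s['eef_pos']);R=np.array(s['ee_rot'])
g=p['img'].min(axis=2).astype(int)
for c in(270,300,330):
    col=g[:,c]; on=np.where(col>110)[0]; on=on[(on>180)]; print(c,on[0], np.abs(np.diff(col[300:340])).argmax()+300)
for o in(2,3,4,5): print(o,[proj(p,e+R@np.array([o+d,0,-13.5])).round(1) for d in(30,-30)])
plan(641.5,-112.4,140,87.3)
```

```text
270 202 322
300 201 322
330 201 323
2 [array([206.2, 318.4]), array([325.4, 318.2])]
3 [array([204. , 318.4]), array([323.6, 318.2])]
4 [array([201.7, 318.4]), array([321.9, 318.2])]
5 [array([199.5, 318.4]), array([320.1, 318.2])]
delta [0.1776, 0.1507, -0.0008] roll 20.07 yaw now 107.37
```

>>> play_rows(
  motion=[
    {"jaw":0.8,"delta_pos":[0.014,0.012,-0.01],"roll":2},
    {"jaw":0.8,"delta_pos":[0.042,0.037,-0.01],"roll":5},
    {"jaw":0.8,"delta_pos":[0.072,0.062,-0.01],"roll":9},
    {"jaw":0.8,"delta_pos":[0.102,0.088,-0.01],"roll":13},
    {"jaw":0.8,"delta_pos":[0.13,0.113,0],"roll":17},
    {"jaw":0.8,"delta_pos":[0.158,0.136,0],"roll":20},
    {"jaw":0.8,"delta_pos":[0.1737,0.1498,0],"roll":20},
    {"jaw":0.8,"delta_pos":[0.1737,0.1498,0.015],"roll":20},
    {"jaw":0.8,"delta_pos":[0.1737,0.1498,0.03],"roll":20},
    {"jaw":0.8,"delta_pos":[0.1737,0.1498,0.03],"roll":20},
  ],
)

```text
t: 46.8
eef_pos: [640.0, -117.3, 107.5]
ee_rot: [[0.047, 0.999, -0.012], [0.999, -0.047, -0.0], [-0.001, -0.012, -1.0]]
force: [0.1, -0.4, -0.7]
opening: 0.68
```

>>> play_rows(
  motion=[
    {"jaw":0.8,"delta_pos":[0,0,0],"roll":0},
    {"jaw":0.8,"delta_pos":[0,0,0],"roll":0},
    {"jaw":0.8,"delta_pos":[0,0,0],"roll":0},
    {"jaw":0.8,"delta_pos":[0,0,0],"roll":0},
  ],
)

```text
t: 47.2
eef_pos: [642.1, -116.9, 110.5]
ee_rot: [[0.046, 0.999, -0.007], [0.999, -0.046, -0.0], [-0.0, -0.007, -1.0]]
force: [0.3, -0.9, -0.8]
opening: 0.679
```

Run:
```python
from h import *
s=st();p=vision.camera('wrist')
print('head marks',[(round(m['confidence'],2),atz(p,m['point'],10).round(1)) for m in models.mark_of('head1',p)])
plan(641.8,-116.4,87,87.3)
cv2.imwrite('pics/t.png',cv2.resize(p['img'][150:350,200:440],None,fx=2.5,fy=2.5))
```

```text
{'t': 47.2, 'eef_pos': [642.061, -116.858, 110.519], 'ee_rot': [[0.046, 0.999, -0.007], [0.999, -0.046, -0.0], [-0.0, -0.007, -1.0]], 'force': [0.349, -0.866, -0.786], 'opening': 0.679, 'joint_positions': [-0.327, 0.765, 0.69, 1.891, -0.7, 0.751, 0.719]}
head marks [(0.67, array([ 642.7, -112.3,   10. ]))]
delta [0.0002, -0.0001, 0.0234] roll 0.07 yaw now 87.37
```

View pics/t.png

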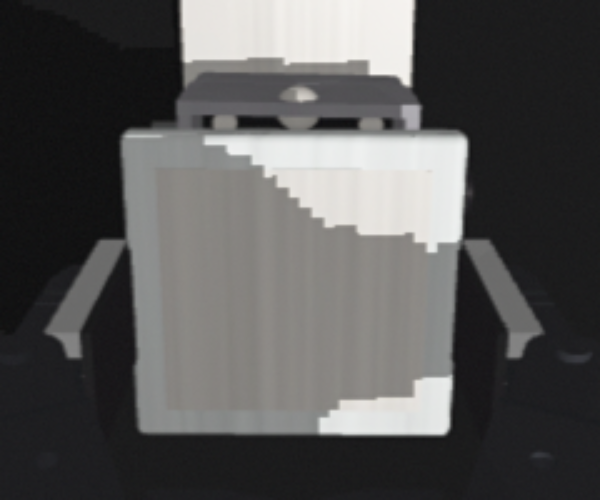

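>>> play_rows(
  motion=[
    {"jaw":0.8,"delta_pos":[0,0.0006,0.006],"roll":0},
    {"jaw":0.8,"delta_pos":[0,0.0006,0.012],"roll":0},
    {"jaw":0.8,"delta_pos":[0,0.0006,0.017],"roll":0},
    {"jaw":0.8,"delta_pos":[0,0.0006,0.02],"roll":0},
    {"jaw":0.8,"delta_pos":[0,0.0006,0.022],"roll":0},
    {"jaw":0.8,"delta_pos":[0,0.0006,0.023],"roll":0},
    {"jaw":0.8,"delta_pos":[0,0.0006,0.024],"roll":0},
    {"jaw":0.8,"delta_pos":[0,0.0006,0.025],"roll":0},
    {"jaw":0.8,"delta_pos":[0,0.0006,0.025],"roll":0},
  ],
)

```text
t: 48.2
eef_pos: [642.2, -116.2, 84.6]
ee_rot: [[0.045, 0.999, -0.008], [0.999, -0.045, 0.0], [-0.0, -0.008, -1.0]]
force: [-0.3, 0.6, -3.1]
opening: 0.679
```

>>> play_rows(
  motion=[
    {"jaw":0.8,"delta_pos":[0,0,0.001],"roll":0},
    {"jaw":0.8,"delta_pos":[0,0,0.002],"roll":0},
    {"jaw":0.8,"delta_pos":[0,0,0.003],"roll":0},
    {"jaw":0.8,"delta_pos":[0,0,0.0035],"roll":0},
    {"jaw":0.8,"delta_pos":[0,0,0.0035],"roll":0},
  ],
)

```text
t: 48.7
eef_pos: [642.3, -116.2, 82.6]
ee_rot: [[0.046, 0.999, -0.007], [0.999, -0.046, 0.001], [0.001, -0.007, -1.0]]
force: [-2.9, 4.0, 11.0]
opening: 0.683
```

>>> play_rows(
  motion=[
    {"jaw":0.8,"delta_pos":[0,0,0.0005],"roll":0},
    {"jaw":0.8,"delta_pos":[0,0,0.001],"roll":0},
    {"jaw":0.8,"delta_pos":[0,0,0.0013],"roll":0},
    {"jaw":0.8,"delta_pos":[0,0,0.0013],"roll":0},
  ],
)

```text
t: 49.1
eef_pos: [642.4, -116.2, 82.5]
ee_rot: [[0.046, 0.999, -0.006], [0.999, -0.046, 0.002], [0.001, -0.006, -1.0]]
force: [-5.7, 5.1, 22.4]
opening: 0.683
```

>>> play_rows(
  motion=[
    {"jaw":0.8,"delta_pos":[0,0,-0.0022],"roll":0},
    {"jaw":0.5,"delta_pos":[0,0,-0.0022],"roll":0},
    {"jaw":0.1,"delta_pos":[0,0,-0.0022],"roll":0},
    {"jaw":0,"delta_pos":[0,0,-0.0022],"roll":0},
    {"jaw":0,"delta_pos":[0,0,-0.01],"roll":0},
    {"jaw":0,"delta_pos":[0,0,-0.03],"roll":0},
    {"jaw":0,"delta_pos":[0,0,-0.07],"roll":0},
    {"jaw":0,"delta_pos":[0,0,-0.11],"roll":0},
    {"jaw":0,"delta_pos":[0,0,-0.15],"roll":0},
    {"jaw":0,"delta_pos":[0,0,-0.18],"roll":0},
  ],
)

```text
t: 50.1
eef_pos: [643.9, -117.4, 263.3]
ee_rot: [[0.047, 0.999, -0.005], [0.999, -0.047, -0.001], [-0.001, -0.005, -1.0]]
force: [-0.1, -0.1, 0.8]
opening: 1.003
```

>>> play_rows(
  motion=[
    {"jaw":0,"delta_pos":[-0.02,-0.03,0],"roll":0},
    {"jaw":0,"delta_pos":[-0.05,-0.07,0],"roll":0},
    {"jaw":0,"delta_pos":[-0.08,-0.11,0],"roll":0},
    {"jaw":0,"delta_pos":[-0.11,-0.15,0],"roll":0},
    {"jaw":0,"delta_pos":[-0.14,-0.18,0],"roll":0},
    {"jaw":0,"delta_pos":[-0.16,-0.2,0],"roll":0},
    {"jaw":0,"delta_pos":[-0.16,-0.2,0],"roll":0},
  ],
)

```text
t: 50.8
eef_pos: [433.1, -270.4, 263.0]
ee_rot: [[0.052, 0.999, -0.006], [0.999, -0.052, -0.001], [-0.001, -0.006, -1.0]]
force: [0.1, 0.0, -0.2]
opening: 1.004
```

Run:
```python
from h import *
st();T=vision.camera('top');S=vision.camera('side');W=vision.camera('wrist')
print(covers(T),covers(S),covers(W,96))
for k,z in(('cover_a_c',93),('probe',109)):
  for n,q in(('top',T),('side',S),('wrist',W)):
    for m in models.mark_of(k,q): print(k,n,round(m['confidence'],2),np.round(atz(q,m['point'],z)))
a=cv2.resize(T['img'][110:270,150:470],(640,320),interpolation=cv2.INTER_CUBIC)
b=cv2.resize(S['img'][140:270,280:440],(344,280),interpolation=cv2.INTER_CUBIC);c=cv2.resize(W['img'],(448,280))
cv2.imwrite('pics/u.png',np.vstack([cv2.copyMakeBorder(a,0,0,0,152,0),np.hstack([b,c])]))
```

```text
{'t': 50.8, 'eef_pos': [433.128, -270.356, 262.95], 'ee_rot': [[0.052, 0.999, -0.006], [0.999, -0.052, -0.001], [-0.001, -0.006, -1.0]], 'force': [0.052, 0.029, -0.159], 'opening': 1.004, 'joint_positions': [-0.195, 0.417, 0.902, 2.079, -0.431, 0.847, 0.907]}
[[501.6 486.9  56.4  57.  -22. ]] [[ 498.5 -302.3   62.6   62.5  -18.4]
 [ 646.1 -138.5   70.5   68.8   -1.9]] [[ 602.4 -143.1   65.7   65.9   -2.5]]
cover_a_c top 0.71 [ 486. -276.   93.]
cover_a_c side 0.93 [ 490. -356.   93.]
cover_a_c side 0.65 [ 636. -107.   93.]
cover_a_c side 0.33 [613. 201.  93.]
cover_a_c wrist 0.65 [ 489. -280.   93.]
probe top 0.56 [505. 263. 109.]
probe side 0.56 [493. 238. 109.]
probe side 0.35 [ 570. -494.  109.]
```

View pics/u.png

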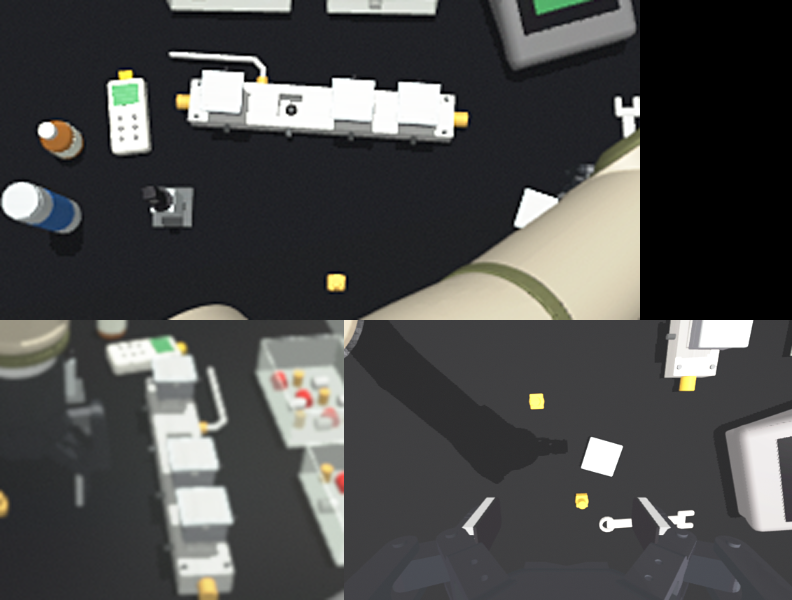

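>>> play_rows(
  motion=[
    {"jaw":1,"delta_pos":[0.02,0.03,0],"roll":0},
    {"jaw":1,"delta_pos":[0.05,0.07,0],"roll":0},
    {"jaw":1,"delta_pos":[0.08,0.11,0],"roll":0},
    {"jaw":1,"delta_pos":[0.11,0.15,0],"roll":0},
    {"jaw":1,"delta_pos":[0.14,0.18,0.02],"roll":0},
    {"jaw":1,"delta_pos":[0.164,0.2,0.06],"roll":0},
    {"jaw":1,"delta_pos":[0.164,0.2,0.1],"roll":0},
    {"jaw":1,"delta_pos":[0.164,0.2,0.14],"roll":0},
    {"jaw":1,"delta_pos":[0.164,0.2,0.15],"roll":0},
    {"jaw":1,"delta_pos":[0.164,0.2,0.15],"roll":0},
  ],
)

```text
t: 52.25
eef_pos: [642.1, -112.4, 109.1]
ee_rot: [[0.046, 0.999, -0.01], [0.999, -0.046, -0.0], [-0.001, -0.01, -1.0]]
force: [-0.2, 0.5, -0.1]
opening: -0.002
```

>>> play_rows(
  motion=[
    {"jaw":1,"delta_pos":[0,0,0],"roll":0},
    {"jaw":1,"delta_pos":[0,0,0],"roll":0},
    {"jaw":1,"delta_pos":[0,0,0],"roll":0},
    {"jaw":1,"delta_pos":[0,0,0],"roll":0},
    {"jaw":1,"delta_pos":[0,0,0],"roll":0},
  ],
)

```text
t: 52.75
eef_pos: [643.0, -112.4, 110.9]
ee_rot: [[0.046, 0.999, -0.007], [0.999, -0.046, -0.0], [-0.0, -0.007, -1.0]]
force: [0.1, 0.4, -0.1]
opening: -0.003
```

Run:
```python
from h import *
st();plan(642,-112.4,96)
```

```text
{'t': 52.75, 'eef_pos': [642.963, -112.423, 110.888], 'ee_rot': [[0.046, 0.999, -0.007], [0.999, -0.046, -0.0], [-0.0, -0.007, -1.0]], 'force': [0.101, 0.428, -0.115], 'opening': -0.003, 'joint_positions': [-0.336, 0.766, 0.694, 1.891, -0.703, 0.753, 0.716]}
delta [-0.0, -0.0009, 0.0149] roll 0 yaw now 87.39
```

>>> play_rows(
  motion=[
    {"jaw":1,"delta_pos":[0,-0.001,0.006],"roll":0},
    {"jaw":1,"delta_pos":[0,-0.001,0.011],"roll":0},
    {"jaw":1,"delta_pos":[0,-0.001,0.0135],"roll":0},
    {"jaw":1,"delta_pos":[0,-0.001,0.0145],"roll":0},
    {"jaw":1,"delta_pos":[0,-0.001,0.0155],"roll":0},
    {"jaw":1,"delta_pos":[0,-0.001,0.016],"roll":0},
    {"jaw":1,"delta_pos":[0,-0.001,0.016],"roll":0},
  ],
)

```text
t: 53.45
eef_pos: [642.0, -112.6, 96.2]
ee_rot: [[0.046, 0.999, -0.006], [0.999, -0.046, 0.001], [0.001, -0.006, -1.0]]
force: [-4.3, 1.8, 22.0]
opening: -0.001
```

>>> play_rows(
  motion=[
    {"jaw":1,"delta_pos":[0,0,-0.02],"roll":0},
    {"jaw":1,"delta_pos":[0.02,0,-0.02],"roll":0},
    {"jaw":1,"delta_pos":[0.05,0,-0.02],"roll":0},
    {"jaw":1,"delta_pos":[0.08,0,-0.02],"roll":0},
    {"jaw":1,"delta_pos":[0.095,0,-0.02],"roll":0},
    {"jaw":1,"delta_pos":[0.095,0,-0.015],"roll":0},
    {"jaw":1,"delta_pos":[0.095,0,-0.008],"roll":0},
    {"jaw":1,"delta_pos":[0.095,0,-0.004],"roll":0},
    {"jaw":1,"delta_pos":[0.095,0,-0.001],"roll":0},
    {"jaw":1,"delta_pos":[0.095,0,0],"roll":0},
  ],
)

```text
t: 54.45
eef_pos: [646.4, -19.7, 96.1]
ee_rot: [[0.048, 0.999, -0.006], [0.999, -0.048, 0.0], [0.0, -0.006, -1.0]]
force: [-6.6, 2.7, 29.6]
opening: 0.002
```

>>> play_rows(
  motion=[
    {"jaw":1,"delta_pos":[0,0,0],"roll":0},
    {"jaw":1,"delta_pos":[0,0,0],"roll":0},
    {"jaw":1,"delta_pos":[0,0,0],"roll":0},
  ],
)

```text
t: 54.75
eef_pos: [646.2, -19.6, 96.1]
ee_rot: [[0.048, 0.999, -0.006], [0.999, -0.048, 0.0], [-0.0, -0.006, -1.0]]
force: [-4.9, 1.5, 20.7]
opening: -0.006
```

>>> play_rows(
  motion=[
    {"jaw":1,"delta_pos":[0,0,-0.02],"roll":0},
    {"jaw":1,"delta_pos":[0.03,0,-0.02],"roll":0},
    {"jaw":1,"delta_pos":[0.07,0,-0.02],"roll":0},
    {"jaw":1,"delta_pos":[0.11,0,-0.02],"roll":0},
    {"jaw":1,"delta_pos":[0.15,0,-0.02],"roll":0},
    {"jaw":1,"delta_pos":[0.18,0,-0.02],"roll":0},
    {"jaw":1,"delta_pos":[0.191,0,-0.018],"roll":0},
    {"jaw":1,"delta_pos":[0.191,0,-0.01],"roll":0},
    {"jaw":1,"delta_pos":[0.191,0,-0.005],"roll":0},
    {"jaw":1,"delta_pos":[0.191,0,-0.002],"roll":0},
  ],
)

```text
t: 55.75
eef_pos: [654.9, 170.4, 96.0]
ee_rot: [[0.049, 0.999, -0.008], [0.999, -0.049, -0.001], [-0.002, -0.007, -1.0]]
force: [-5.5, -0.5, 29.1]
opening: -0.002
```

>>> play_rows(
  motion=[
    {"jaw":1,"delta_pos":[0,0,0.001],"roll":0},
    {"jaw":1,"delta_pos":[0,0,0.002],"roll":0},
    {"jaw":1,"delta_pos":[0,0,0.002],"roll":0},
    {"jaw":1,"delta_pos":[0,0,0.002],"roll":0},
  ],
)

```text
t: 56.15
eef_pos: [655.3, 170.4, 96.2]
ee_rot: [[0.049, 0.999, -0.006], [0.999, -0.049, 0.0], [0.0, -0.006, -1.0]]
force: [-5.5, -0.1, 17.9]
opening: 0.0
```

>>> play_rows(
  motion=[
    {"jaw":1,"delta_pos":[0,0,-0.02],"roll":0},
    {"jaw":1,"delta_pos":[0,0,-0.06],"roll":0},
    {"jaw":1,"delta_pos":[0,0,-0.1],"roll":0},
    {"jaw":1,"delta_pos":[0,0,-0.14],"roll":0},
    {"jaw":1,"delta_pos":[0,0,-0.15],"roll":0},
    {"jaw":1,"delta_pos":[0,0,-0.15],"roll":0},
    {"jaw":1,"delta_pos":[0,0,-0.15],"roll":0},
    {"jaw":1,"delta_pos":[0,0,-0.15],"roll":0},
  ],
)

```text
t: 56.95
eef_pos: [655.0, 172.9, 242.3]
ee_rot: [[0.046, 0.999, -0.01], [0.999, -0.046, -0.001], [-0.001, -0.01, -1.0]]
force: [-0.3, 0.4, -0.2]
opening: -0.002
```

Run:
```python
from h import *
st();T=vision.camera('top');S=vision.camera('side')
print(covers(T),[(round(m['confidence'],2),atz(T,m['point'],109).round()) for m in models.mark_of('probe',T)],[(round(m['confidence'],2),atz(S,m['point'],93).round()) for m in models.mark_of('cover_a_c',S)])
print(env.close_job())
```

```text
{'t': 56.95, 'eef_pos': [654.995, 172.879, 242.291], 'ee_rot': [[0.046, 0.999, -0.01], [0.999, -0.046, -0.001], [-0.001, -0.01, -1.0]], 'force': [-0.318, 0.427, -0.219], 'opening': -0.002, 'joint_positions': [-0.853, 0.679, 0.876, 1.732, -0.597, 1.031, 0.193]}
[[ 498.2 -298.2   61.5   61.6  -18.6]] [(0.47, array([495., 269., 109.]))] [(0.95, array([ 493., -360.,   93.]))]
the job is handed in; nothing more can be done
None
```

The job is done and handed in at 57 s. Three transmitters were there (stations 1, 3 and 4; station 2 was empty).

- **Probing:** I touched both test points of each transmitter, left to right and far before near. Each touch was held about half a second, with a spring force of about 3 N on the pin. The pin tip was hidden from the cameras, so each position came from the studs in the wrist camera. The tip lay within about 1.5 mm of each stud centre.
- **Probe:** It stands upright in its holder again. I saw this right after release and again in the later overview picture.
- **Covers:** All three transmitters have a cover pressed down until it stopped hard, at about 23 N. I then pressed each in the middle with shut fingers. The plate tops were at 96.0 to 96.2 mm, against an expected 96 mm. In the overview picture they looked flat, with no tilt to be seen.
- **Spare cover:** One of the four was left over. It moved about 25 mm during the run, when the gripper was not near it, and I left it there.
- **Checks that were weak:** In the last pictures the networks found no cover on the heads, because the white plates blend with the manifold. The last probe reading in the top view was about 14 mm off in y, at low confidence. I relied on the earlier pictures and the contact heights instead.

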